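Clamp bent phone frames in the straightening press

ROBOT

A 7-joint arm with a two-finger parallel gripper is mounted at the origin on the work surface. World frame = base frame: x ahead of the robot, y to its left, z up, the work surface at z = 0. Lengths are in m, angles in rad, forces in N, time in s.
With the tool pointing down it reaches from about 0.4 to 0.85 m from the base axis. Payload 4.5 kg.
Tool frame: the origin (TCP) lies at the very end of the fingers, on their centre line; the grasp point (between the pads) lies 19 mm behind it (r.grip_depth is the z of the grasp point in the tool frame, in m); z points along the fingers, y is the line along which they close (so a half turn about z gives the same grasp; the last joint's range is limited). The gripper opens to 88 mm and grips with 3 to 60 N. Pads are 18 mm wide; open, the fingers measure 123 mm over their backs; the gripper's body (75 mm by 187 mm) begins 45 mm behind the grasp point.
Start: joints at [0.034, 0.689, -0.195, 1.565, 0.157, 0.902, -0.215], TCP at [0.625, 0, 0.239] pointing down, gripper open.
Joint ranges: [-3.01, 3.01], [-0.46, 2.08], [-1.47, 1.51], [0.13, 2.56], [-1, 4.14], [0.04, 2.09], [-2.66, 2.66]. Speed limits (rad/s): [2.57, 2.57, 3.14, 3.14, 3.14, 3.14, 3.14].

INTERFACE

Orientations are given as a unit quaternion [x, y, z, w].
In Python, from plant import r gives the robot as it stands.
- The arm moves only by the shell command python3 steer.py FILE [FORCE], which reads ROWS from the file FILE. ROWS is 1 to 10 rows, parted by semicolons, with the numbers parted by commas; each row has 7 numbers: the opening from 0.0 (shut) to 1.0 (fully open), then dx, dy, dz in m, then a rotation vector rx, ry, rz in rad; each row is the pose to reach, as a shift and turn from the pose commanded when the command began, along the tool's axes at that moment; what a row does not reach only later rows make up. A row lasts 1/10 s, in which the tool goes at most 0.05 m and 0.15 rad, less where a joint would pass 70% of its speed; a pose out of reach is approached as far as the arm can. The fingers move at their own pace and stop on an object; FORCE is the grip in N (left out, the last holds). Time passes only in rows, so rows that do not move let the fingers close. It prints the time, the measured TCP pose, the force, the opening and the grip force at its end. Input that does not fit is refused with a message, and nothing moves.
- r.get_state(): the state, without advancing time (a new reading comes with each control period).
- r.snapshot(name): name is "scene" or "side" or "wrist"; returns the picture (420x560x3 uint8, red, green, blue); there is no depth.
- r.camera_params(name): a dict with "fx", "fy", "cx", "cy" (pixels), "rvec" (rotation vector, rad) and "tvec" (3), from world to camera coordinates, as OpenCV has them. Camera axes: x right, y down, z forward; pixel columns grow to the right and rows downward; lengths in m; the calibration is good to about 2 mm. A picture is of the moment at which its call begins: read the wrist's pose just before it. camera_params takes no time and is no camera call; for the wrist camera it gives the pose at the moment of the call.
- r.finish_job(): hands the job in; it is judged then, once.
The state is a dict: "clock": time; "q": joint angles; "qd": joint speeds; "joint_torque": joint torques, N m; "tool_pos": TCP position; "eef_rot": TCP orientation; "contact_force": force on the tool from outside, world axes, zero at the start; "moment": the same for the moment, N m; "opening": opening from 0.0 (shut) to 1.0 (fully open); "finger_force": force on a finger pad.
Only numpy, scipy, OpenCV 4.12 (cv2) and the standard library are available. Lean on these libraries where they do the work, as an engineer would, in place of code of your own. Each camera call takes 0.05 s, during which the arm holds its last target. There are 200 camera calls.

TASK

Lay every loose phone frame flat in its own compartment of the press tray, push the tray fully home, and drive the sprung lock pin fully down with the mallet, never with the hand. Then tighten the four wing knobs clockwise in crisscross order, one diagonal pair and then the other, in three rounds: about an eighth of a turn from loose on each, about another eighth on each, then each up to its stop. Leave the mallet standing on its head on the rubber pad, and leave the jar, the power bank and the screwdriver where they are.

Things in the scene. Friction and masses are not known exactly. Their poses are not given: they have to be found in the camera images.
- frame0: aluminium half-frame of a folding phone, 90 (x) x 72 (y) x 9 mm, 70 g, lying flat: a ring (rims 5 mm) with a crossbar 10 mm wide along y across its middle, leaving two windows 35 (x) by 62 (y) mm. Pinch the crossbar, a finger in each window. Origin: centre of the underside, below the crossbar. One to three are present (others read None); any compartment will do
- frame1: aluminium half-frame of a folding phone, 90 (x) x 72 (y) x 9 mm, 70 g, lying flat: a ring (rims 5 mm) with a crossbar 10 mm wide along y across its middle, leaving two windows 35 (x) by 62 (y) mm. Pinch the crossbar, a finger in each window. Origin: centre of the underside, below the crossbar. One to three are present (others read None); any compartment will do
- frame2: aluminium half-frame of a folding phone, 90 (x) x 72 (y) x 9 mm, 70 g, lying flat: a ring (rims 5 mm) with a crossbar 10 mm wide along y across its middle, leaving two windows 35 (x) by 62 (y) mm. Pinch the crossbar, a finger in each window. Origin: centre of the underside, below the crossbar. One to three are present (others read None); any compartment will do
- press: clamping press, fixed. Base plate 280 (x) mm, from y = -150 to +140, 12 high; head x +-140, y +-75 mm, top 60 mm above the bench, tray slot below it. Origin on the bench under the head's centre. The tray comes out to press +y. Wing knobs 0 to 3 at (x, y) = (-50,-50), (50,-50), (50,50), (-50,50) mm; lock pin at (0,-115) on a steel block 60 x 64 mm, top 60 mm high
- tray (a joint): how far the aluminium tray is drawn out along press +y, m: 0 = fully home, 0.165 = fully out; starts 0.15 to 0.165 out. Slides stiffly (about 2.5 N) and stays where left
- tray_floor (a point): centre of the tray's inner floor, 19 mm above the bench (20 mm to press +y of the head's centre when home); axes as the press's. Tray 252 x 108 mm outside, walls 5 mm; three compartments 79 (x) x 98 (y) mm in a row along press x; walls and 3 mm dividers stand 12 mm above the floor. A frame fits with its 90 mm length along press y
- nest0 (a point): centre of the floor of tray compartment 0 (-82 mm along press x from tray_floor); axes as the press's; moves with the tray
- nest1 (a point): centre of the floor of tray compartment 1 (0 along press x from tray_floor); axes as the press's; moves with the tray
- nest2 (a point): centre of the floor of tray compartment 2 (+82 mm along press x from tray_floor); axes as the press's; moves with the tray
- tray_grip (a point): grip point on the tray's upright black tab, 10 mm below its top: tab 40 mm wide (press x), 14 mm thick (press y), its top 65 mm above the bench, 80 mm towards press +y from tray_floor. Axes as the press's
- knob0 (a joint): angle of wing knob 0, rad: grows as it turns clockwise seen from above; starts loose at 0 to 0.2; hard stop at 2.36 (135 degrees). Stays where left; turns with about 0.08 N m. Knob diagonally across: 2
- knob1 (a joint): angle of wing knob 1, rad: grows as it turns clockwise seen from above; starts loose at 0 to 0.2; hard stop at 2.36 (135 degrees). Stays where left; turns with about 0.08 N m. Knob diagonally across: 3
- knob2 (a joint): angle of wing knob 2, rad: grows as it turns clockwise seen from above; starts loose at 0 to 0.2; hard stop at 2.36 (135 degrees). Stays where left; turns with about 0.08 N m. Knob diagonally across: 0
- knob3 (a joint): angle of wing knob 3, rad: grows as it turns clockwise seen from above; starts loose at 0 to 0.2; hard stop at 2.36 (135 degrees). Stays where left; turns with about 0.08 N m. Knob diagonally across: 1
- knob0_grip (a point): grip point of wing knob 0, on its axis, 91 mm above the bench. The wing is a black bar 54 mm long (this point's x), 14 mm thick (y), from 71 to 105 mm above the bench, on a steel hub 34 mm across. At joint value 0 the wing lies along press x
- knob1_grip (a point): grip point of wing knob 1, on its axis, 91 mm above the bench. The wing is a black bar 54 mm long (this point's x), 14 mm thick (y), from 71 to 105 mm above the bench, on a steel hub 34 mm across. At joint value 0 the wing lies along press x
- knob2_grip (a point): grip point of wing knob 2, on its axis, 91 mm above the bench. The wing is a black bar 54 mm long (this point's x), 14 mm thick (y), from 71 to 105 mm above the bench, on a steel hub 34 mm across. At joint value 0 the wing lies along press x
- knob3_grip (a point): grip point of wing knob 3, on its axis, 91 mm above the bench. The wing is a black bar 54 mm long (this point's x), 14 mm thick (y), from 71 to 105 mm above the bench, on a steel hub 34 mm across. At joint value 0 the wing lies along press x
- pin: sprung steel lock pin, 18 mm across, on the steel block at the -y end of the press. Origin: centre of its top face, 88 mm above the bench when up, 74 mm when fully down (14 mm travel; at most 77 mm counts). About 7 to 9 N moves it; a detent holds it where it is driven. Only the mallet may touch it
- mallet: mallet, 280 g, standing on one face of its white nylon head (44 mm across, 70 mm tall, axis vertical), wooden handle level out of its side. Origin: centre of the lower face (strike with it); z up the head; x along the handle, 18 x 18 mm, centre line 35 mm above the lower face, 20 to 150 mm from the head's axis. Centre of mass 12 mm from that axis: released upright, it stands
- pad: black rubber pad fixed to the bench, 100 x 100 x 4 mm, where the mallet stands; origin at the centre of its underside
- flux_jar: bystander: jar 60 mm across, 60 mm tall, brass-coloured lid; origin centre of underside
- power_bank: bystander: black power bank 70 x 140 x 16 mm, lying flat; origin centre of underside
- driver: bystander: screwdriver lying on the bench beyond the work

How it is judged:
On the way, in this order (a step that is already met when the one before it is completed fails the run):
1. every frame present lies flat in the drawn-out tray, one to a compartment (z of frame0 in the frame of tray_floor between -0.003 and 0.004 m and x of frame0 in the frame of tray_floor between -0.1 and 0.1 m and y of frame0 in the frame of tray_floor between -0.012 and 0.012 m and angle between the z axis of each of frame0, frame1, frame2 and the z axis of tray_floor, either way round below 0.07 rad and z of frame1 in the frame of tray_floor between -0.003 and 0.004 m and x of frame1 in the frame of tray_floor between -0.1 and 0.1 m and y of frame1 in the frame of tray_floor between -0.012 and 0.012 m and z of frame2 in the frame of tray_floor between -0.003 and 0.004 m and x of frame2 in the frame of tray_floor between -0.1 and 0.1 m and y of frame2 in the frame of tray_floor between -0.012 and 0.012 m and value of joint tray above 0.12 m), for 0.2 s.
2. the loaded tray is pushed fully home under the press (value of joint tray below 0.006 m and z of frame0 in the frame of tray_floor between -0.003 and 0.004 m and x of frame0 in the frame of tray_floor between -0.1 and 0.1 m and y of frame0 in the frame of tray_floor between -0.012 and 0.012 m and angle between the z axis of each of frame0, frame1, frame2 and the z axis of tray_floor, either way round below 0.07 rad and z of frame1 in the frame of tray_floor between -0.003 and 0.004 m and x of frame1 in the frame of tray_floor between -0.1 and 0.1 m and y of frame1 in the frame of tray_floor between -0.012 and 0.012 m and z of frame2 in the frame of tray_floor between -0.003 and 0.004 m and x of frame2 in the frame of tray_floor between -0.1 and 0.1 m and y of frame2 in the frame of tray_floor between -0.012 and 0.012 m), for 0.2 s.
3. the lock pin is driven down with the mallet (height (world z) of pin below 0.0775 m and value of joint tray below 0.006 m), for 0.2 s.
4. round 1: one diagonal pair of wing knobs turned about an eighth of a turn (0.5 to 1.15 rad), the other pair still loose (under 0.38) (((value of joint knob0 between 0.5 and 1.15 rad and value of joint knob2 between 0.5 and 1.15 rad and value of joint each of knob1, knob3 below 0.38 rad) or (value of joint knob1 between 0.5 and 1.15 rad and value of joint knob3 between 0.5 and 1.15 rad and value of joint each of knob0, knob2 below 0.38 rad))), for 0.2 s.
5. round 1 complete: all four knobs at 0.5 to 1.15 rad (value of joint knob0 between 0.5 and 1.15 rad and value of joint knob1 between 0.5 and 1.15 rad and value of joint knob2 between 0.5 and 1.15 rad and value of joint knob3 between 0.5 and 1.15 rad), for 0.2 s.
6. round 2: one diagonal pair at 1.25 to 1.95 rad, the other pair not yet (under 1.2) (((value of joint knob0 between 1.25 and 1.95 rad and value of joint knob2 between 1.25 and 1.95 rad and value of joint each of knob1, knob3 below 1.2 rad) or (value of joint knob1 between 1.25 and 1.95 rad and value of joint knob3 between 1.25 and 1.95 rad and value of joint each of knob0, knob2 below 1.2 rad))), for 0.2 s.
7. round 2 complete: all four at 1.25 to 1.95 rad (value of joint knob0 between 1.25 and 1.95 rad and value of joint knob1 between 1.25 and 1.95 rad and value of joint knob2 between 1.25 and 1.95 rad and value of joint knob3 between 1.25 and 1.95 rad), for 0.2 s.
8. round 3: one diagonal pair up to the stop (over 2.1 rad), the other pair not yet (under 2.0) (((value of joint knob0 between 2.1 and 9 rad and value of joint knob2 between 2.1 and 9 rad and value of joint each of knob1, knob3 below 2 rad) or (value of joint knob1 between 2.1 and 9 rad and value of joint knob3 between 2.1 and 9 rad and value of joint each of knob0, knob2 below 2 rad))), for 0.2 s.
9. round 3 complete: all four knobs up to the stop (over 2.1 rad) (value of joint knob0 between 2.1 and 9 rad and value of joint knob1 between 2.1 and 9 rad and value of joint knob2 between 2.1 and 9 rad and value of joint knob3 between 2.1 and 9 rad), for 0.2 s.
At the end, for the whole second after the job is handed in: Frames flat on the tray floor, one per compartment; tray within 6 mm of home; pin top under 77.5 mm; all knobs past 2.1 rad (stop 2.36); mallet upright (7 degrees), still, on its head on the pad, within 45 mm of its centre (all of step 3 and z of frame0 in the frame of tray_floor between -0.003 and 0.004 m and x of frame0 in the frame of tray_floor between -0.1 and 0.1 m and y of frame0 in the frame of tray_floor between -0.012 and 0.012 m and angle between the z axis of each of frame0, frame1, frame2 and the z axis of tray_floor, either way round below 0.07 rad and z of frame1 in the frame of tray_floor between -0.003 and 0.004 m and x of frame1 in the frame of tray_floor between -0.1 and 0.1 m and y of frame1 in the frame of tray_floor between -0.012 and 0.012 m and z of frame2 in the frame of tray_floor between -0.003 and 0.004 m and x of frame2 in the frame of tray_floor between -0.1 and 0.1 m and y of frame2 in the frame of tray_floor between -0.012 and 0.012 m and value of joint each of knob0, knob1, knob2, knob3 above 2.1 rad and horizontal distance between mallet and pad below 0.045 m and angle between mallet's own z axis and vertical below 0.12 rad and height (world z) of mallet below 0.012 m and linear speed of mallet below 0.03 m/s); the robot touches nothing.
It fails at once if the hand or arm touches the lock pin (contact force between any of the fingers, the arm and pin above 1 N).
It fails at once if the jar, power bank or screwdriver is moved more than 30 mm (distance of any of flux_jar, power_bank, driver from where it was at the start of the episode above 0.03 m).
Of frame0, frame1, frame2 only 1 to 3 are there at a start; the rules pass over those that are not, and their reading is None.
At some moment in a run one of frame0, frame1, frame2 may be knocked a few centimetres aside while the robot is not near it.
It also fails if it takes over 210 s, if anything falls off the work surface, if the arm or the gripper's body presses on something with over 40 N, if the wrist force passes 120 N, or if a joint passes its speed limit or range.

## Working session

There is one attempt and no reset: what is moved stays moved. The work goes in short steps, Python scripts to look and compute and a shell command to move; the robot and the scene stay as the last step left them, time stands still between calls to the robot, and variables do not carry over. Pictures are saved under pics/ and viewed, at most 14 in all, crops included, and the job is handed in when it is done.

```bash
ls; mkdir -p pics; cat > h.py <<'E'
import numpy as np, cv2
from scipy.spatial.transform import Rotation as R
from plant import r
def snap(cam,name,crop=None,scale=1):
    p=r.camera_params(cam); im=r.snapshot(cam)
    cv2.imwrite(f'pics/{name}_raw.png',im[:,:,::-1])
    np.save(f'pics/{name}.npy',p,allow_pickle=True)
    if crop: im=im[crop[1]:crop[3],crop[0]:crop[2]]
    im=cv2.resize(im,None,fx=scale,fy=scale,interpolation=cv2.INTER_CUBIC)
    cv2.imwrite(f'pics/{name}.png',im[:,:,::-1])
def px2w(name,uv,z):
    p=np.load(f'pics/{name}.npy',allow_pickle=True).item()
    M=cv2.Rodrigues(np.array(p['rvec'],float))[0]; t=np.array(p['tvec'],float).ravel()
    c=-M.T@t; out=[]
    for u,v in uv:
        d=M.T@np.array([(u-p['cx'])/p['fx'],(v-p['cy'])/p['fy'],1])
        out.append(c+d*(z-c[2])/d[2])
    return np.array(out)
def w2px(name,X):
    p=np.load(f'pics/{name}.npy',allow_pickle=True).item()
    K=np.array([[p['fx'],0,p['cx']],[0,p['fy'],p['cy']],[0,0,1.]])
    return cv2.projectPoints(np.array(X,float).reshape(-1,3),np.array(p['rvec'],float),np.array(p['tvec'],float),K,None)[0].reshape(-1,2)
def st():
    s=r.get_state(); Rm=R.from_quat(s['eef_rot'])
    return s,np.array(s['tool_pos']),Rm
def goto(x,y,z,yaw=None):
    """print tool-frame shift and rotvec to reach x,y,z tool down with tool y axis at angle yaw (deg) mod 180"""
    s,p,Rm=st()
    d=Rm.inv().apply(np.array([x,y,z])-p)
    rv=np.zeros(3)
    if yaw is not None:
        best=None
        for k in (0,180):
            a=np.deg2rad(yaw+k); yy=np.array([np.cos(a),np.sin(a),0]); zz=np.array([0,0,-1.]); xx=np.cross(yy,zz)
            v=(Rm.inv()*R.from_matrix(np.c_[xx,yy,zz])).as_rotvec()
            if best is None or np.linalg.norm(v)<np.linalg.norm(best): best=v
        rv=best
    print('shift',d.round(4),'rot',rv.round(4),'q7',round(s['q'][6],3),'t',round(s['clock'],2))
E
cat > /tmp/a.py <<'E'
from h import *
snap('scene','s0',None,1.4); snap('side','d0',None,1.4); snap('wrist','w0',None,1.4)
s,p,Rm=st(); print(s); print(Rm.as_matrix().round(3))
for c in('scene','side'):
    q=r.camera_params(c);M=cv2.Rodrigues(np.array(q['rvec'],float))[0];print(c,-M.T@np.ravel(q['tvec']),q['fx'])
E
PYTHONPATH=. python3 /tmp/a.py
```

```text
pics
plant.py
steer.pyTraceback (most recent call last):
  File "/tmp/a.py", line 1, in <module>
    from h import *
  File "h.py", line 1, in <module>
    import numpy as np, cv2
ModuleNotFoundError: No module named 'cv2'
```

```bash
cp /tmp/a.py a.py; echo "PP=$PYTHONPATH"; python3 a.py
```

```text
{'clock': 0.15, 'q': array([ 0.03379764,  0.68980914, -0.19453259,  1.5660734 ,  0.15731052,
        0.90249182, -0.21510864]), 'qd': array([ 0.00124565, -0.00330831, -0.00171403, -0.00431252, -0.0010506 ,
       -0.00034412,  0.00262102]), 'joint_torque': array([-1.46674727e-03, -5.27863634e+01, -1.26819178e+00, -1.53587687e+01,
       -5.24473807e-02,  3.92338901e-03,  1.12435155e-04]), 'tool_pos': array([ 6.24532900e-01, -3.29154401e-05,  2.38091735e-01]), 'eef_rot': array([ 7.07083378e-01,  7.07129841e-01, -5.26911048e-04, -4.53888780e-04]), 'contact_force': array([ 0.04780648, -0.34854436,  0.55227317]), 'moment': array([0.05074027, 0.01413895, 0.00445849]), 'finger_force': 0.0, 'opening': 0.9978452500792971}
[[-0.     1.    -0.001]
 [ 1.     0.    -0.   ]
 [-0.    -0.001 -1.   ]]
scene [ 1.30749244 -0.61793366  1.11386942] 453.1281882651631
side [-0.10566319 -0.88270748  1.05081392] 525.044468171667
```

View pics/s0.png

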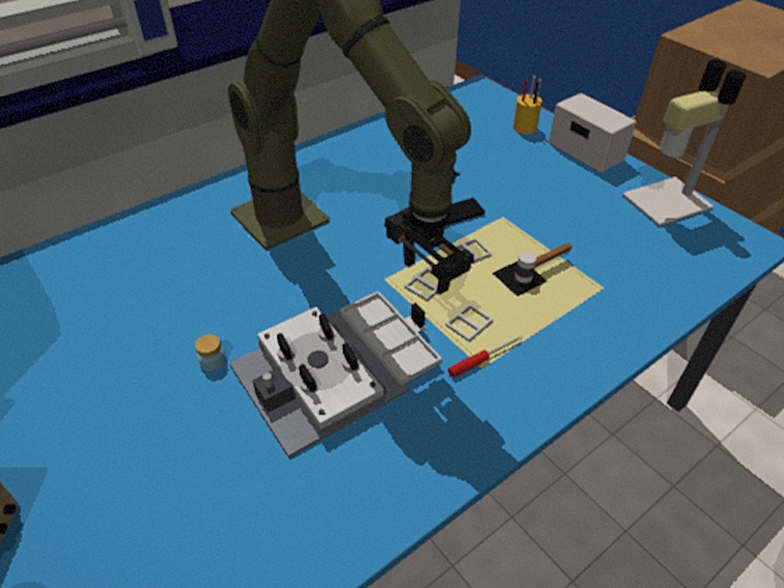

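View pics/d0.png

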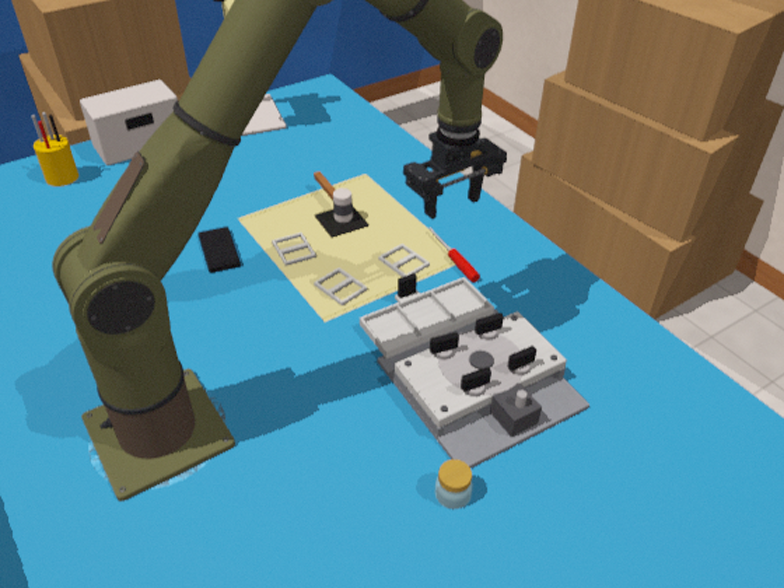

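The pictures show three frames on the yellow mat (side view at about (293,249), (340,286) and (403,261) in the 1.4x image). The tray is drawn out, the mallet is on the pad at (343,205), and the press is at about (480,375). I'll enlarge the side view.

```bash
python3 - <<'E'
import cv2
im=cv2.imread('pics/d0_raw.png')
cv2.imwrite('pics/d0c.png',cv2.resize(im[115:315,165:435],None,fx=2.9,fy=2.9,interpolation=cv2.INTER_CUBIC))
E
```

```text
(no output)
```

View pics/d0c.png

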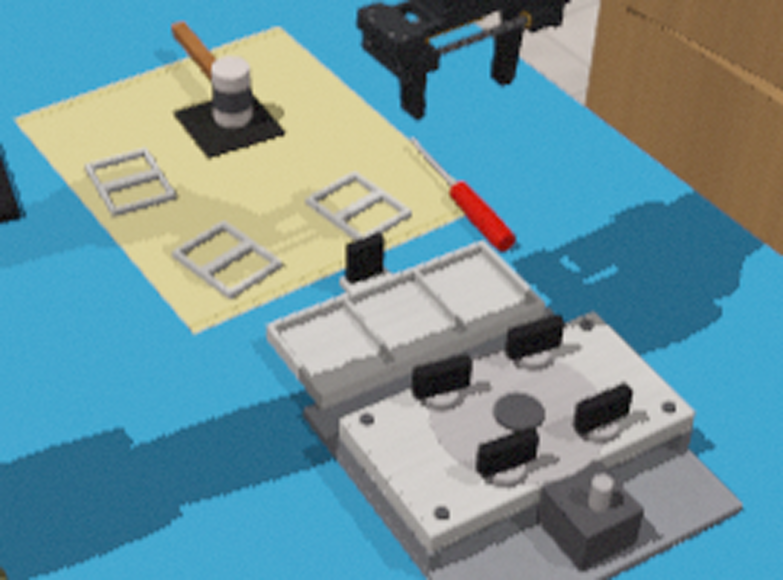

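```bash
cat > f.py <<'E'
from h import *
from scipy.optimize import least_squares
def raw(pts): return [(165+(u+.5)/2.9-.5,115+(v+.5)/2.9-.5) for u,v in pts]
def fit(name,loc,uv,x0):
    loc=np.array(loc,float)
    def f(p): 
        c,s=np.cos(p[2]),np.sin(p[2])
        W=np.c_[p[0]+c*loc[:,0]-s*loc[:,1],p[1]+s*loc[:,0]+c*loc[:,1],loc[:,2]]
        return (w2px(name,W)-np.array(uv)).ravel()
    o=least_squares(f,x0); return o.x,np.sqrt(np.mean(o.fun**2))
if __name__=='__main__':
    H=.06
    uv=raw([(342,425),(597,313),(692,411),(432,541),(601,479)])
    print('raw',px2w('d0',uv[:4],H).round(3))
    g=px2w('d0',uv[:4],H)[:,:2]; d=g[1]-g[0]
    x,e=fit('d0',[(-.14,.075,H),(.14,.075,H),(.14,-.075,H),(-.14,-.075,H),(0,-.115,.088)],uv,[*g.mean(0),np.arctan2(d[1],d[0])]); print('press',x.round(4),np.rad2deg(x[2]).round(1),e)
    for n,P in dict(A=[(86,163),(150,150),(176,188),(113,214)],B=[(173,256),(228,223),(284,264),(234,297)],C=[(306,203),(353,174),(410,214),(363,240)]).items():
        u=raw(P); g=px2w('d0',u,.009)
        l=[np.linalg.norm(g[i]-g[(i+1)%4]) for i in range(4)]
        k=0 if l[0]+l[2]>l[1]+l[3] else 1
        d=g[k+1]-g[k]
        print(n,g.mean(0).round(4),'len',np.round(l,3),'long axis deg',np.rad2deg(np.arctan2(d[1],d[0])).round(1))
    print('mallet top',px2w('d0',raw([(231,66)]),.074), 'handle end',px2w('d0',raw([(180,30)]),.048))
    print('pad',px2w('d0',raw([(175,113),(285,131),(212,157)]),.004).round(4))
    print('tab top',px2w('d0',raw([(365,240),(346,243),(383,234)]),.065).round(4))
E
python3 f.py
```

```text
raw [[ 0.404 -0.144  0.06 ]
 [ 0.685 -0.158  0.06 ]
 [ 0.672 -0.299  0.06 ]
 [ 0.395 -0.289  0.06 ]]
press [ 0.5392 -0.2206 -0.0509] -2.9 1.1462578987501544
A [0.4379 0.3202 0.009 ] len [0.073 0.075 0.078 0.096] long axis deg -96.5
B [0.4599 0.1469 0.009 ] len [0.076 0.088 0.07  0.09 ] long axis deg -80.2
C [0.6179 0.1448 0.009 ] len [0.072 0.091 0.066 0.085] long axis deg -81.9
mallet top [[0.59272333 0.36362641 0.074     ]] handle end [[0.59863922 0.49415463 0.048     ]]
pad [[0.5396 0.4058 0.004 ]
 [0.6282 0.3077 0.004 ]
 [0.534  0.3109 0.004 ]]
tab top [[0.5566 0.0439 0.065 ]
 [0.5383 0.0503 0.065 ]
 [0.5767 0.0417 0.065 ]]
```

View pics/w0.png

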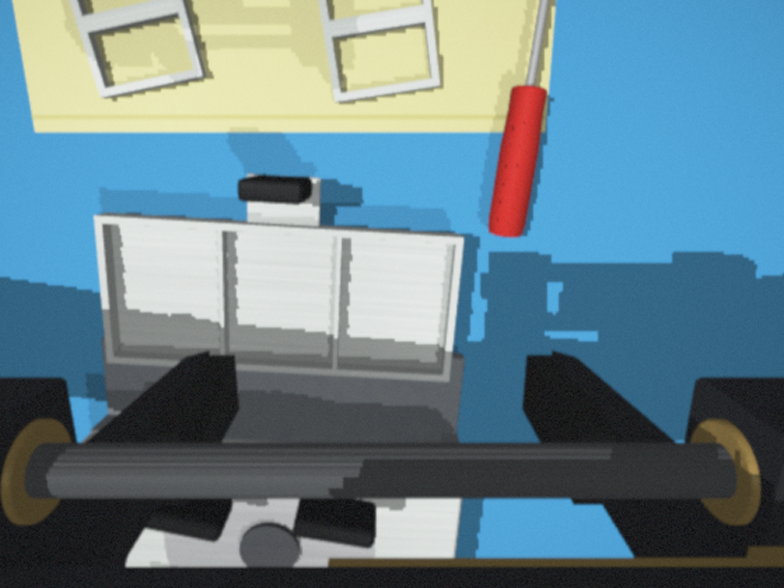

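```bash
cat > b.py <<'E'
from f import *
p=np.load('pics/w0.npy',allow_pickle=True).item(); M=cv2.Rodrigues(np.array(p['rvec'],float))[0]; c=-M.T@np.ravel(p['tvec'])
s,tp,Rm=st(); print('cam in tool',Rm.inv().apply(c-tp).round(4),'axis z in tool',Rm.inv().apply(M[2]).round(3),'x',Rm.inv().apply(M[0]).round(3),p['fx'],p['cx'],p['cy'])
sc=lambda P:[((u+.5)/1.4-.5,(v+.5)/1.4-.5) for u,v in P]
uv=sc([(95,215),(464,237),(448,381),(106,362)])
print(px2w('w0',uv,.031).round(4))
x,e=fit('w0',[(-.126,.054,.031),(.126,.054,.031),(.126,-.054,.031),(-.126,-.054,.031)],uv,[.54,-.05,0]); print('tray',x.round(4),e)
print('tab',px2w('w0',sc([(240,178),(309,178),(309,202),(238,201)]),.065).round(4))
print('frB',px2w('w0',sc([(105,97),(203,76)]),.009).round(4),'frC',px2w('w0',sc([(338,102),(440,87)]),.009).round(4))
goto(.55,.14,.30,None)
E
python3 b.py
```

```text
cam in tool [ 0.0697 -0.0003 -0.1459] axis z in tool [-0.272  0.     0.962] x [-0.  1. -0.] 371.0006418548979 271.4735253643765 209.19952857515491
[[ 0.4307  0.025   0.031 ]
 [ 0.6815  0.01    0.031 ]
 [ 0.6743 -0.0977  0.031 ]
 [ 0.4227 -0.0826  0.031 ]]
tray [ 0.5523 -0.0364 -0.0616] 0.4317395901130836
tab [[0.5398 0.0515 0.065 ]
 [0.5813 0.0515 0.065 ]
 [0.5808 0.0372 0.065 ]
 [0.5376 0.0378 0.065 ]]
frB [[0.4373 0.102  0.009 ]
 [0.5051 0.1152 0.009 ]] frC [[0.5953 0.0988 0.009 ]
 [0.6644 0.1083 0.009 ]]
shift [ 0.14   -0.0746 -0.0618] rot [0. 0. 0.] q7 -0.215 t 0.15
```

The wrist view shows the tray's outer corners at (95,215), (464,237), (448,381) and (106,362). That puts the tray at (0.552,-0.036) with a yaw of about -3.5°. I'll move above the frames for a better look.

```bash
echo '1,0.05,-0.02,-0.02,0,0,0;1,0.09,-0.04,-0.04,0,0,0;1,0.13,-0.06,-0.06,0,0,0;1,0.17,-0.08,-0.06,0,0,0;1,0.21,-0.09,-0.06,0,0,0;1,0.25,-0.095,-0.06,0,0,0;1,0.25,-0.095,-0.06,0,0,0;1,0.25,-0.095,-0.06,0,0,0' > next.json && python3 steer.py next.json
python3 -c "
from h import *
snap('wrist','w1',None,1.42)"
```

```text
clock: 0.95
tool_pos: [0.5295, 0.2508, 0.2984]
eef_rot: [0.706, 0.708, -0.0, 0.0]
contact_force: [-0.3, -0.6, -0.9]
opening: 0.998
finger_force: 0.0
```

View pics/w1.png

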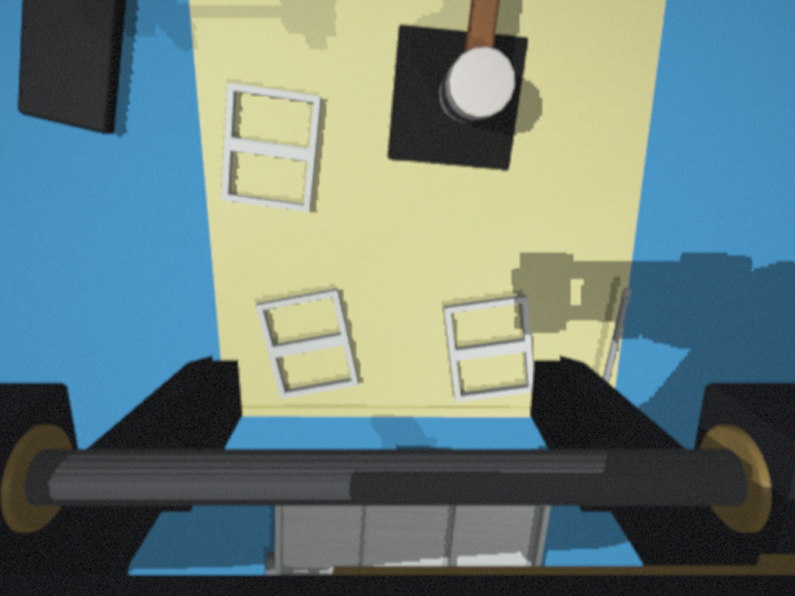

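All three frames, the pad and the mallet are in view. Frame outer corners: A (229,82)–(310,212), B (257,303)–(358,383), C (443,304)–(534,389). The mallet top is at (481,83).

```bash
cat > c.py <<'E'
from f import *
sc=lambda P:[((u+.5)/1.42-.5,(v+.5)/1.42-.5) for u,v in P]
z=.009
L=[(-.036,.045,z),(.036,.045,z),(.036,-.045,z),(-.036,-.045,z)]
for n,P in dict(A=[(229,82),(321,96),(310,212),(223,198)],B=[(257,303),(338,290),(358,383),(283,396)],C=[(443,304),(524,295),(534,389),(458,400)]).items():
    u=sc(P); x,e=fit('w1',L,u,[*px2w('w1',u,z).mean(0)[:2],0]); print(n,x.round(4),'long-axis deg',np.rad2deg(x[2]).round(1)+90,'px',e.round(2))
z=.004;L=[(-.05,.05,z),(.05,.05,z),(.05,-.05,z),(-.05,-.05,z)]
x,e=fit('w1',L,sc([(400,26),(527,38),(508,170),(388,158)]),[.59,.36,0]);print('pad',x.round(4),e)
print('mallet',px2w('w1',sc([(481,83)]),.074),'handle edges',px2w('w1',sc([(472,2),(499,2),(468,40),(494,44)]),.048).round(4))
E
python3 c.py; python3 -c "
from h import *
goto(.4367,.32,.05,84)"
```

```text
A [ 0.4377  0.32   -0.1387] long-axis deg 82.1 px 0.42
B [0.4621 0.1542 0.1865] long-axis deg 100.7 px 0.69
C [0.6214 0.1509 0.1629] long-axis deg 99.3 px 1.07
pad [ 0.584   0.3569 -0.0873] 1.1002356998828522
mallet [[0.5915028  0.36187686 0.074     ]] handle edges [[0.5872 0.4157 0.048 ]
 [0.6054 0.4157 0.048 ]
 [0.5855 0.3923 0.048 ]
 [0.6035 0.3898 0.048 ]]
shift [ 0.0713 -0.0933  0.2483] rot [-1.4000e-03  1.0000e-03 -1.4665e+00] q7 -0.64 t 1.0
```

```bash
echo '0.31,0.01,-0.01,0.03,0,0,-0.15;0.31,0.02,-0.02,0.06,0,0,-0.3;0.31,0.03,-0.03,0.09,0,0,-0.45;0.31,0.04,-0.04,0.12,0,0,-0.6;0.31,0.05,-0.05,0.15,0,0,-0.75;0.31,0.055,-0.06,0.17,0,0,-0.9;0.31,0.06,-0.07,0.19,0,0,-1.05;0.31,0.065,-0.08,0.2,0,0,-1.2;0.31,0.07,-0.09,0.21,0,0,-1.35;0.31,0.07,-0.093,0.22,0,0,-1.433' > next.json && python3 steer.py next.json 10
echo '0.31,0,0,0,0,0,0;0.31,0,0,0,0,0,0' > next.json && python3 steer.py next.json
python3 -c "
from h import *
snap('wrist','w2',None,1.4)
print(w2px('w2',[(.4377,.32,.009)])*1.4)
goto(.4377,.32,.003,82.1)"
```

```text
clock: 2.0
tool_pos: [0.437, 0.3188, 0.0781]
eef_rot: [0.067, 0.998, -0.0, -0.0]
contact_force: [0.1, -0.4, -0.2]
opening: 0.309
finger_force: 0.0
clock: 2.2
tool_pos: [0.4382, 0.3185, 0.0787]
eef_rot: [0.071, 0.997, -0.001, 0.0]
contact_force: [0.5, 0.1, 0.6]
opening: 0.311
finger_force: 0.0
[[383.57807642 311.00454099]]
shift [0.0009 0.001  0.0761] rot [-0.0003  0.0012 -0.004 ] q7 0.061 t 2.25
```

View pics/w2.png

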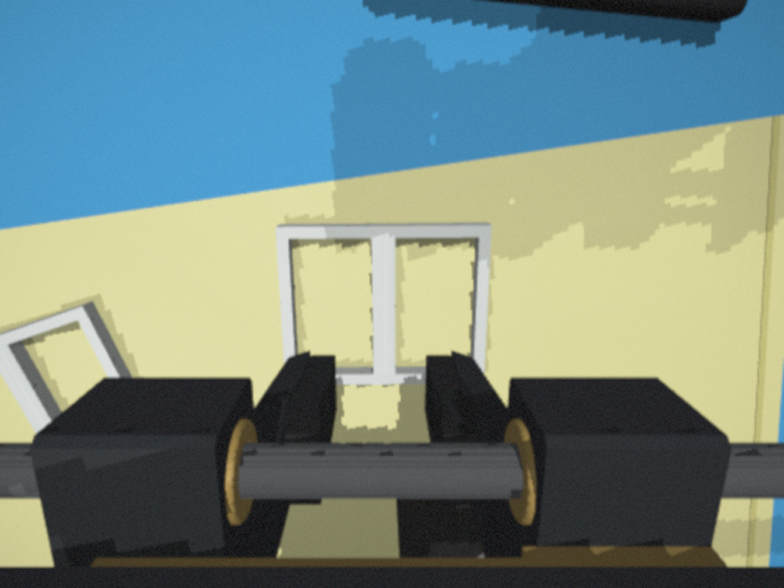

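The frame is aligned, with its crossbar at (384,305) against a predicted (384,311). Next: descend and grip.

```bash
echo '0.31,0.001,0.001,0.03,0,0,0;0.31,0.001,0.001,0.055,0,0,0;0.31,0.001,0.001,0.07,0,0,0;0.31,0.001,0.001,0.075,0,0,0;0,0.001,0.001,0.075,0,0,0;0,0.001,0.001,0.075,0,0,0;0,0.001,0.001,0.075,0,0,0;0,0.001,0.001,0.05,0,0,0;0,0.001,0.001,0.01,0,0,0;0,0.001,0.001,-0.03,0,0,0' > next.json && python3 steer.py next.json 25
python3 - <<'E'
from h import *
# nest targets
for i,n in enumerate((-.082,0,.082)):
    c,s=np.cos(-.0616),np.sin(-.0616); print(i,.5523+c*n,-.0364+s*n)
snap('wrist','w3',None,1.4)
goto(.5523-.0818,-.0364+.005,.10,86.5)
E
```

```text
clock: 3.25
tool_pos: [0.4359, 0.3208, 0.1103]
eef_rot: [0.069, 0.998, -0.0, -0.0]
contact_force: [0.5, 0.5, -2.0]
opening: 0.112
finger_force: 25.0
0 0.470455527770713 -0.03135199390754475
1 0.5523 -0.0364
2 0.634144472229287 -0.041448006092455254
shift [-0.0806 -0.347   0.0142] rot [ 0.0067  0.0062 -0.0771] q7 0.094 t 3.3
```

View pics/w3.png

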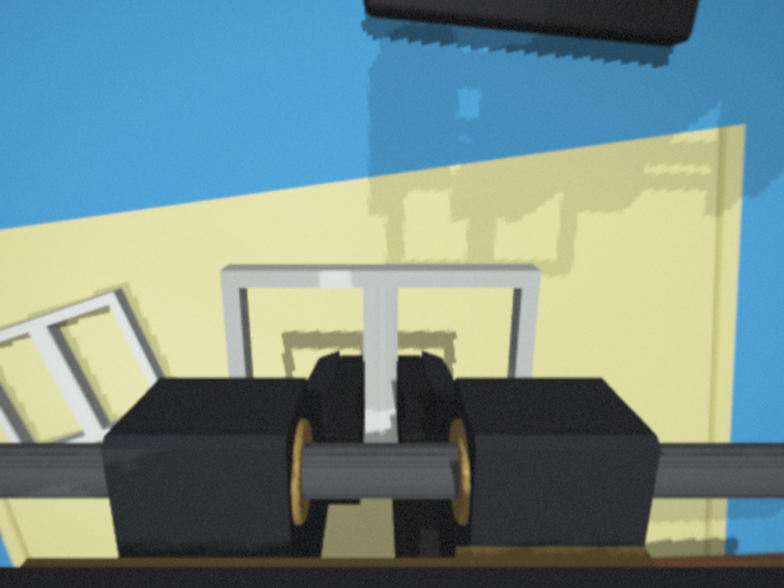

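The frame is held with its crossbar between the pads. Its far rim edge runs at v≈267 from u=222 to 539. I'll compute the in-hand offset.

```bash
cat >> h.py <<'E'
def intool(name,uv,ztool,scale=1.4):
    s,p,Rm=st(); zw=p[2]-ztool
    W=px2w(name,[((u+.5)/scale-.5,(v+.5)/scale-.5) for u,v in uv],zw)
    return Rm.inv().apply(W-p)
E
python3 - <<'E'
from h import *
print(intool('w3',[(222,268),(380,267),(539,267)],-.0045).round(4))
print(intool('w3',[(222,268),(539,267)],-.002).round(4))
E
```

```text
[[ 0.0404 -0.0451 -0.0051]
 [ 0.0407 -0.0028 -0.0048]
 [ 0.0408  0.0397 -0.0045]]
[[ 0.0399 -0.0459 -0.0026]
 [ 0.0402  0.0405 -0.002 ]]
```

```bash
python3 - <<'E'
from h import *
s,p,Rm=st(); print(p)
for p0 in ([.4359,.3208,.1103],):
    W=px2w('w3',[((u+.5)/1.4-.5,(v+.5)/1.4-.5) for u,v in [(222,268),(380,268),(539,268)]],.1103+.0045)
    print(Rm.inv().apply(W-p0).round(4))
    q=np.load('pics/w3.npy',allow_pickle=True).item(); M=cv2.Rodrigues(np.array(q['rvec'],float))[0]; c=-M.T@np.ravel(q['tvec']); print(Rm.inv().apply(c-p0).round(4))
E
```

```text
[0.43834239 0.32330728 0.11610936]
[[ 0.037  -0.0441 -0.005 ]
 [ 0.0371  0.     -0.0047]
 [ 0.0371  0.0444 -0.0044]]
[ 0.0687  0.0013 -0.1464]
```

```bash
python3 -c "
from h import *
goto(.4715,-.0314,.10,86.5)"
echo '0,-0.01,-0.05,0,0,0,-0.02;0,-0.02,-0.1,0,0,0,-0.04;0,-0.03,-0.15,0,0,0,-0.06;0,-0.04,-0.2,0,0,0,-0.077;0,-0.05,-0.25,0.01,0,0,-0.077;0,-0.06,-0.3,0.01,0,0,-0.077;0,-0.08,-0.33,0.01,0,0,-0.077;0,-0.08,-0.347,0.01,0,0,-0.077;0,-0.08,-0.347,0.01,0,0,-0.077;0,-0.08,-0.347,0.01,0,0,-0.077' > next.json && python3 steer.py next.json
python3 -c "
from h import *
goto(.4715,-.0314,.025,86.5)
snap('wrist','w4',None,1.4)"
```

```text
shift [-0.0816 -0.3469  0.0142] rot [ 0.0067  0.0062 -0.0771] q7 0.094 t 3.3
clock: 4.3
tool_pos: [0.468, -0.0328, 0.0991]
eef_rot: [0.03, 1.0, 0.001, 0.001]
contact_force: [-0.4, 0.3, -2.0]
opening: 0.107
finger_force: 25.0
shift [-0.0034  0.0015  0.0741] rot [0.0012 0.0011 0.0002] q7 0.609 t 4.3
```

View pics/w4.png

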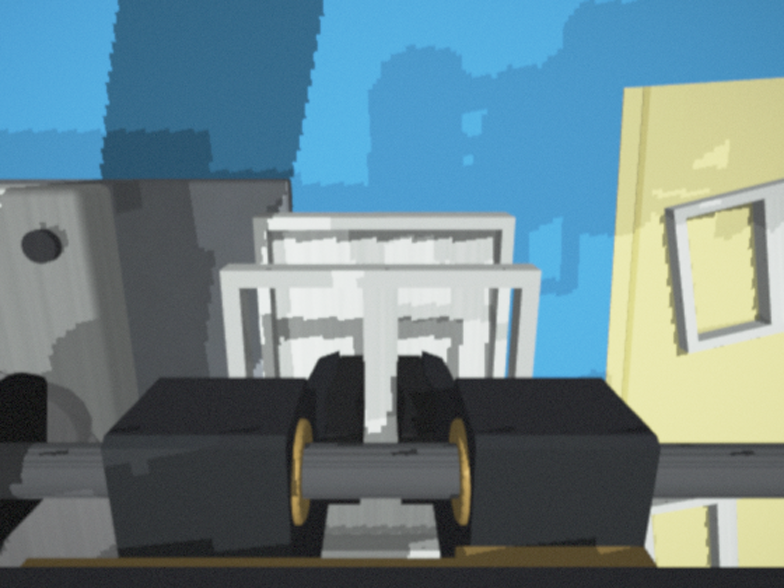

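The tray's outer rim corners are at (255,218) and (515,214). I'll check them against the model before lowering.

```bash
python3 - <<'E'
from h import *
W=px2w('w4',[((u+.5)/1.4-.5,(v+.5)/1.4-.5) for u,v in [(255,218),(515,214)]],.031)
yw=-.0616;c,s=np.cos(yw),np.sin(yw)
print(W.round(4)); m=W.mean(0); print('nest0 est',m[0]+c*.044,m[1]+s*.044, 'dir',W[1]-W[0])
goto(m[0]+c*.044+.001,m[1]+s*.044,.025,86.5)
E
```

```text
[[ 0.4234 -0.0817  0.031 ]
 [ 0.4283  0.0251  0.031 ]]
nest0 est 0.46980655652331427 -0.030993235369014403 dir [0.00488934 0.10677869 0.        ]
shift [-0.0026  0.001   0.0742] rot [0.0015 0.0011 0.0021] q7 0.609 t 4.35
```

```bash
echo '0,-0.003,0.001,0.03,0,0,0;0,-0.003,0.001,0.055,0,0,0;0,-0.003,0.001,0.068,0,0,0;0,-0.003,0.001,0.074,0,0,0;0,-0.003,0.001,0.074,0,0,0;0.31,-0.003,0.001,0.074,0,0,0;0.31,-0.003,0.001,0.074,0,0,0;0.31,-0.003,0.001,0.074,0,0,0' > next.json && python3 steer.py next.json
echo '0.31,0,0,-0.03,0,0,0;0.31,0,0,-0.07,0,0,0;0.31,0,0,-0.12,0,0,0;0.31,0,0.05,-0.17,0,0,0;0.31,0.01,0.1,-0.2,0,0,0;0.31,0.01,0.15,-0.2,0,0,0;0.31,0.01,0.15,-0.2,0,0,0;0.31,0.01,0.15,-0.2,0,0,0' > next.json && python3 steer.py next.json
python3 -c "
from h import *
snap('wrist','w5',None,1.4)"
```

```text
clock: 5.15
tool_pos: [0.4712, -0.0326, 0.0253]
eef_rot: [0.03, 1.0, 0.0, 0.001]
contact_force: [0.2, 0.3, 0.1]
opening: 0.305
finger_force: 0.0
clock: 5.95
tool_pos: [0.4703, 0.1225, 0.2267]
eef_rot: [0.027, 1.0, 0.002, 0.002]
contact_force: [0.1, -0.6, 0.3]
opening: 0.31
finger_force: 0.0
```

View pics/w5.png

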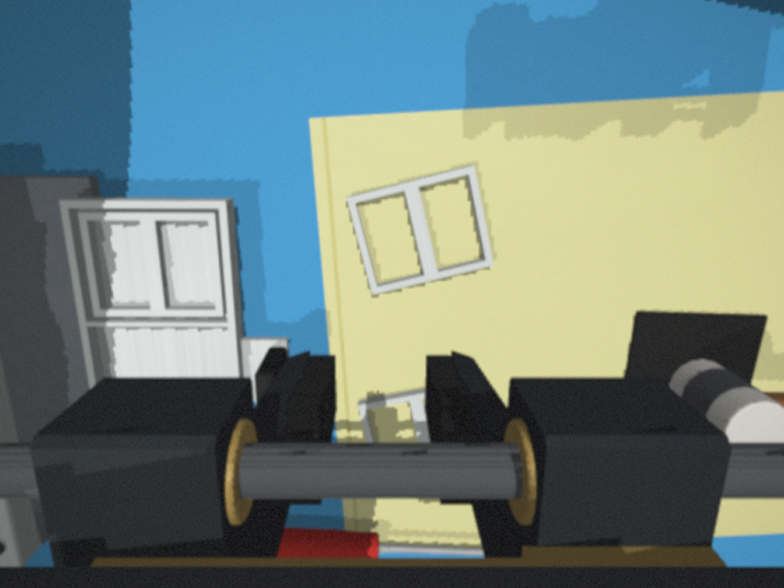

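Frame A sits flat in compartment 0. Frame B's corners are (347,199), (475,165), (493,263) and (374,296).

```bash
cat > fr.py <<'E'
from f import *
import sys,json
def frame(name,P,scale=1.4):
    # P ordered: long edge first (P0->P1), then P2,P3
    z=.009;L=[(-.045,.036,z),(.045,.036,z),(.045,-.036,z),(-.045,-.036,z)]
    u=[((a+.5)/scale-.5,(b+.5)/scale-.5) for a,b in P]
    g=px2w(name,u,z); d=g[1]-g[0]; 
    x,e=fit(name,L,u,[*g.mean(0)[:2],np.arctan2(d[1],d[0])]); print('frame',x.round(4),np.rad2deg(x[2]).round(1),'px',e.round(2)); return x
if __name__=='__main__':
    x=frame(sys.argv[1],json.loads(sys.argv[2]))
    goto(x[0],x[1],.004,np.rad2deg(x[2]))
E
python3 fr.py w5 '[[347,199],[475,165],[493,263],[374,296]]'
```

```text
frame [0.4609 0.1533 1.7749] 101.7 px 0.69
shift [0.0113 0.0334 0.2216] rot [ 0.0007  0.0018 -0.2617] q7 0.574 t 6.0
```

```bash
echo '0.31,0.01,0.033,0.05,0,0,-0.13;0.31,0.011,0.033,0.1,0,0,-0.26;0.31,0.011,0.033,0.15,0,0,-0.262;0.31,0.011,0.033,0.17,0,0,-0.262;0.31,0.011,0.033,0.17,0,0,-0.262;0.31,0.011,0.033,0.17,0,0,-0.262' > next.json && python3 steer.py next.json
python3 -c "
from h import *
goto(.4605,.1537,.004,101.4)"
```

```text
clock: 6.6
tool_pos: [0.4609, 0.1499, 0.0549]
eef_rot: [-0.1, 0.995, -0.001, -0.0]
contact_force: [0.1, 1.1, 0.3]
opening: 0.308
finger_force: 0.0
shift [-0.0004  0.0039  0.0509] rot [-0.0013 -0.001   0.001 ] q7 0.355 t 6.6
```

```bash
echo '0.31,0,0.003,0.02,0,0,0;0.31,0,0.003,0.04,0,0,0;0.31,0,0.003,0.05,0,0,0;0.31,0,0.003,0.05,0,0,0;0,0,0.003,0.05,0,0,0;0,0,0.003,0.05,0,0,0;0,0,0.003,0.05,0,0,0;0,0,0.003,0.03,0,0,0;0,0,0.003,-0.01,0,0,0;0,0,0.003,-0.05,0,0,0' > next.json && python3 steer.py next.json 25
echo '0,0,0,0,0,0,0;0,0,0,0,0,0,0;0,0,0,0,0,0,0' > next.json && python3 steer.py next.json
python3 - <<'E'
from h import *
snap('wrist','w6',None,1.4)
im=cv2.imread('pics/w6_raw.png')
a=im[:,265:280].mean(1)
goto(.5523,-.0364,.10,86.7)
# far rim edge profile along column ~ 271 
g=cv2.cvtColor(im,cv2.COLOR_BGR2GRAY)[170:215,266:277].mean(1).round(0); print(g)
sat=cv2.cvtColor(im,cv2.COLOR_BGR2HSV)[170:215,240:250,1].mean(1).round(0); print(sat)
E
```

```text
clock: 7.6
tool_pos: [0.4596, 0.1537, 0.106]
eef_rot: [-0.101, 0.995, -0.0, -0.001]
contact_force: [1.0, 0.3, -0.5]
opening: 0.102
finger_force: 25.0
clock: 7.9
tool_pos: [0.4599, 0.1534, 0.104]
eef_rot: [-0.1, 0.995, -0.001, -0.001]
contact_force: [-0.4, 0.1, -1.2]
opening: 0.105
finger_force: 25.0
shift [-0.0528 -0.2046  0.0038] rot [-0.0012 -0.0018  0.2589] q7 0.471 t 7.95
[223. 223. 223. 223. 223. 223. 223. 223. 223. 223. 223. 223. 223. 223.
 222. 216. 192. 156. 143. 141. 152. 178. 196. 202. 209. 214. 216. 216.
 216. 220. 223. 224. 224. 224. 224. 223. 223. 223. 222. 222. 222. 222.
 221. 218. 212.]
[62. 62. 62. 62. 62. 62. 62. 62. 61. 62. 62. 62. 62. 62. 62. 60. 50. 20.
  6.  5.  6.  7.  6.  6.  6.  6.  6.  7.  7.  8.  8.  6. 16. 36. 56. 61.
 62. 62. 61. 62. 62. 62. 62. 62. 62.]
```

```bash
python3 -c "
from h import *
print(intool('w6',[(380,267.5)],-.004))"
echo '0,-0.01,-0.04,-0.01,0,0,0.1;0,-0.02,-0.08,-0.01,0,0,0.2;0,-0.03,-0.12,-0.01,0,0,0.25;0,-0.04,-0.16,-0.01,0,0,0.259;0,-0.0525,-0.2,0,0,0,0.259;0,-0.0525,-0.204,0.005,0,0,0.259;0,-0.0525,-0.204,0.005,0,0,0.259;0,-0.0525,-0.204,0.005,0,0,0.259' > next.json && python3 steer.py next.json
python3 -c "
from h import *
snap('wrist','w7',None,1.4)
goto(.5523,-.0364,.0255,86.7)"
```

```text
[[ 3.68376180e-02 -7.73383634e-05 -3.92972023e-03]]
clock: 8.75
tool_pos: [0.5516, -0.0335, 0.099]
eef_rot: [0.028, 1.0, 0.001, -0.001]
contact_force: [-0.6, -0.3, -1.2]
opening: 0.108
finger_force: 25.0
shift [-0.0008 -0.0035  0.074 ] rot [ 0.0013 -0.0012  0.0031] q7 0.758 t 8.8
```

View pics/w7.png

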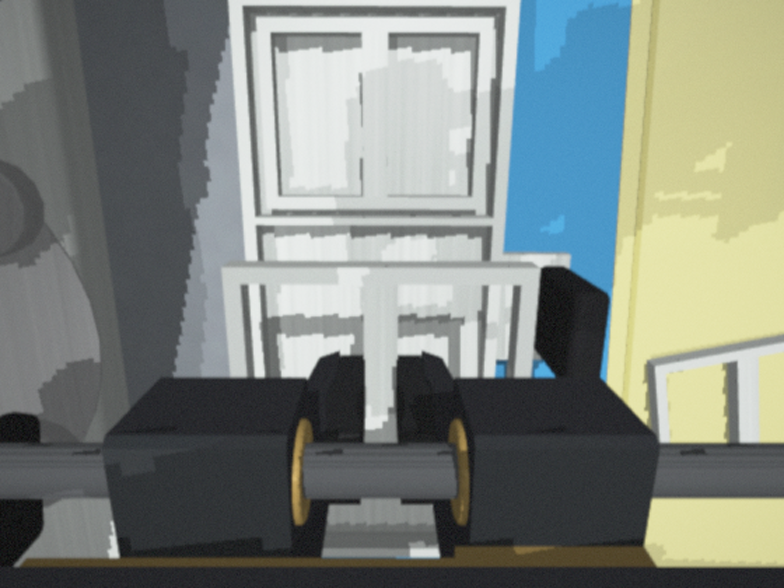

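```bash
python3 -c "
from h import *
print(px2w('w7',[((u+.5)/1.4-.5,(v+.5)/1.4-.5) for u,v in [(254,219),(498,216)]],.031))"
echo '0,-0.001,-0.003,0.03,0,0,0;0,-0.001,-0.0035,0.055,0,0,0;0,-0.001,-0.0035,0.068,0,0,0;0,-0.001,-0.0035,0.074,0,0,0;0,-0.001,-0.0035,0.074,0,0,0;0.31,-0.001,-0.0035,0.074,0,0,0;0.31,-0.001,-0.0035,0.074,0,0,0;0.31,-0.001,-0.0035,0.074,0,0,0' > next.json && python3 steer.py next.json
```

```text
[[ 0.50750456 -0.08301076  0.031     ]
 [ 0.51185953  0.01729748  0.031     ]]
clock: 9.6
tool_pos: [0.5539, -0.0388, 0.0264]
eef_rot: [0.029, 1.0, 0.0, 0.001]
contact_force: [-0.1, 1.0, 0.2]
opening: 0.311
finger_force: 0.0
```

```bash
echo '0.31,0,0,-0.03,0,0,0;0.31,0,0,-0.07,0,0,0;0.31,0,0,-0.12,0,0,0;0.31,-0.02,0.05,-0.17,0,0,-0.1;0.31,-0.04,0.1,-0.2,0,0,-0.2;0.31,-0.06,0.15,-0.2,0,0,-0.22;0.31,-0.065,0.18,-0.2,0,0,-0.22;0.31,-0.065,0.18,-0.2,0,0,-0.22;0.31,-0.065,0.18,-0.2,0,0,-0.22' > next.json && python3 steer.py next.json
python3 -c "
from h import *
snap('wrist','w8',None,1.4)"
```

```text
clock: 10.5
tool_pos: [0.6285, 0.1407, 0.2263]
eef_rot: [-0.083, 0.997, 0.001, 0.001]
contact_force: [-0.9, 0.0, -0.5]
opening: 0.309
finger_force: 0.0
```

View pics/w8.png

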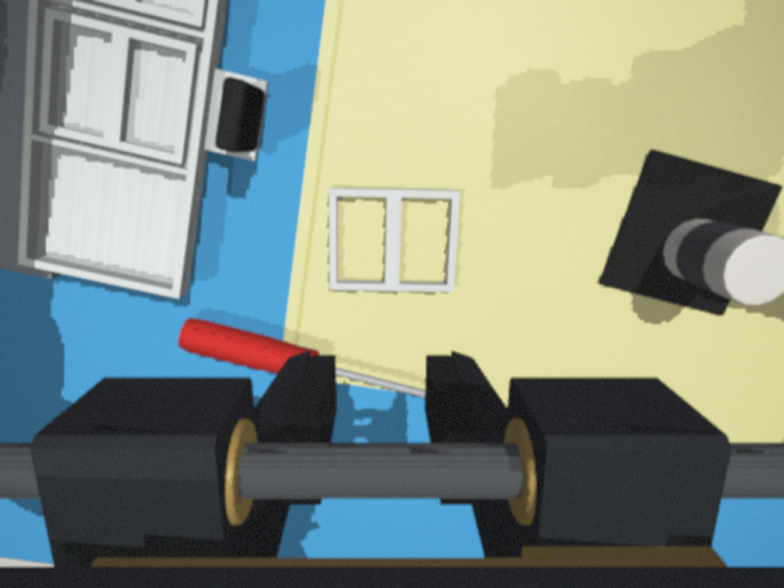

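Frame B is in compartment 1. Frame C's corners are (330,187), (462,190), (456,293) and (331,291).

```bash
python3 fr.py w8 '[[330,187],[462,190],[456,293],[331,291]]'; python3 -c "
from h import *
print(px2w('w8',[((u+.5)/1.4-.5,(v+.5)/1.4-.5) for u,v in [(181,299),(19,263)]],.031))"
```

```text
frame [0.6218 0.1501 1.7187] 98.5 px 0.75
shift [0.0041 0.0141 0.2215] rot [-0.0009 -0.0005  0.0156] q7 0.932 t 10.55
[[ 0.68145734  0.01139664  0.031     ]
 [ 0.6741657  -0.0974434   0.031     ]]
```

```bash
echo '0.31,0.004,0.014,0.05,0,0,0.015;0.31,0.004,0.014,0.1,0,0,0.015;0.31,0.004,0.014,0.15,0,0,0.015;0.31,0.004,0.014,0.18,0,0,0.015;0.31,0.004,0.014,0.18,0,0,0.015;0.31,0.004,0.014,0.18,0,0,0.015' > next.json && python3 steer.py next.json
python3 -c "
from h import *
goto(.6218,.1501,.004,98.5)"
```

```text
clock: 11.15
tool_pos: [0.6225, 0.1482, 0.0461]
eef_rot: [-0.072, 0.997, -0.001, -0.0]
contact_force: [-0.8, 0.2, 0.7]
opening: 0.308
finger_force: 0.0
shift [0.0004 0.0021 0.0421] rot [-0.0011 -0.0007 -0.0033] q7 0.737 t 11.15
```

```bash
echo '0.31,0,0.002,0.02,0,0,0;0.31,0,0.002,0.035,0,0,0;0.31,0,0.002,0.041,0,0,0;0.31,0,0.002,0.041,0,0,0;0,0,0.002,0.041,0,0,0;0,0,0.002,0.041,0,0,0;0,0,0.002,0.041,0,0,0;0,0,0.002,0.02,0,0,0;0,0,0.002,-0.02,0,0,0;0,0,0.002,-0.06,0,0,0' > next.json && python3 steer.py next.json 25
echo '0,0,0,0,0,0,0;0,0,0,0,0,0,0;0,0,0,0,0,0,0' > next.json && python3 steer.py next.json
python3 - <<'E'
from h import *
snap('wrist','w9',None,1.4)
im=cv2.imread('pics/w9_raw.png')
g=cv2.cvtColor(im,cv2.COLOR_BGR2GRAY)[178:205,266:277].mean(1).round(0); print(g)
goto(.6341,-.0414,.10,86.7)
E
```

```text
clock: 12.15
tool_pos: [0.6216, 0.1521, 0.1065]
eef_rot: [-0.074, 0.997, -0.0, -0.001]
contact_force: [0.6, 0.3, -1.2]
opening: 0.106
finger_force: 25.0
clock: 12.45
tool_pos: [0.6214, 0.1516, 0.1047]
eef_rot: [-0.074, 0.997, -0.001, -0.001]
contact_force: [-0.2, 0.2, -1.2]
opening: 0.104
finger_force: 25.0
[223. 223. 223. 223. 223. 223. 221. 208. 171. 148. 145. 151. 178. 208.
 214. 213. 212. 213. 212. 212. 212. 211. 210. 210. 210. 210. 211.]
shift [ 0.0156 -0.1928  0.0045] rot [-0.0013 -0.0024  0.2049] q7 0.786 t 12.5
```

```bash
echo '0,0.003,-0.04,-0.01,0,0,0.1;0,0.006,-0.08,-0.01,0,0,0.2;0,0.01,-0.12,-0.01,0,0,0.205;0,0.015,-0.16,-0.01,0,0,0.205;0,0.0155,-0.19,0,0,0,0.205;0,0.0155,-0.193,0.005,0,0,0.205;0,0.0155,-0.193,0.005,0,0,0.205;0,0.0155,-0.193,0.005,0,0,0.205' > next.json && python3 steer.py next.json
python3 - <<'E'
from h import *
goto(.6341,-.0410,.0255,86.7)
E
```

```text
clock: 13.3
tool_pos: [0.6347, -0.0384, 0.1003]
eef_rot: [0.028, 1.0, 0.001, -0.001]
contact_force: [-0.0, 0.1, -1.0]
opening: 0.103
finger_force: 25.0
shift [ 0.0004 -0.0028  0.0748] rot [ 0.0021 -0.0011  0.0022] q7 0.892 t 13.3
```

```bash
echo '0,0.0005,-0.003,0.03,0,0,0;0,0.0005,-0.003,0.055,0,0,0;0,0.0005,-0.003,0.069,0,0,0;0,0.0005,-0.003,0.0745,0,0,0;0,0.0005,-0.003,0.0745,0,0,0;0.31,0.0005,-0.003,0.0745,0,0,0;0.31,0.0005,-0.003,0.0745,0,0,0;0.31,0.0005,-0.003,0.0745,0,0,0' > next.json && python3 steer.py next.json
echo '0.31,0,0,-0.03,0,0,0;0.31,0,0,-0.07,0,0,0;0.31,0.01,0.02,-0.11,0,0,0.15;0.31,0.02,0.05,-0.15,0,0,0.3;0,0.03,0.1,-0.15,0,0,0.45;0,0.04,0.12,-0.15,0,0,0.6;0,0.05,0.14,-0.15,0,0,0.75;0,0.06,0.16,-0.15,0,0,0.9;0,0.07,0.16,-0.15,0,0,1.05;0,0.077,0.16,-0.15,0,0,1.2' > next.json && python3 steer.py next.json
echo '0,0,0,0,0,0,0.15;0,0,0,0,0,0,0.3;0,0,0,0,0,0,0.37;0,0,0,0,0,0,0.37;0,0,0,0,0,0,0.37' > next.json && python3 steer.py next.json
python3 -c "
from h import *
snap('wrist','w10',None,1.4)
goto(.5585,.08,.036,-3.5)"
```

```text
clock: 14.1
tool_pos: [0.6352, -0.0438, 0.0273]
eef_rot: [0.029, 1.0, 0.0, 0.001]
contact_force: [0.1, -0.2, -0.1]
opening: 0.311
finger_force: 0.0
clock: 15.1
tool_pos: [0.5661, 0.1217, 0.1769]
eef_rot: [0.59, 0.808, 0.001, -0.0]
contact_force: [0.2, -0.7, -0.3]
opening: 0.006
finger_force: 0.0
clock: 15.6
tool_pos: [0.5669, 0.1205, 0.1766]
eef_rot: [0.726, 0.687, 0.0, 0.0]
contact_force: [0.1, -0.7, 0.6]
opening: 0.005
finger_force: 0.0
shift [-0.0409 -0.0061  0.1405] rot [ 0.0003 -0.0004  0.0058] q7 -0.579 t 15.65
```

View pics/w10.png

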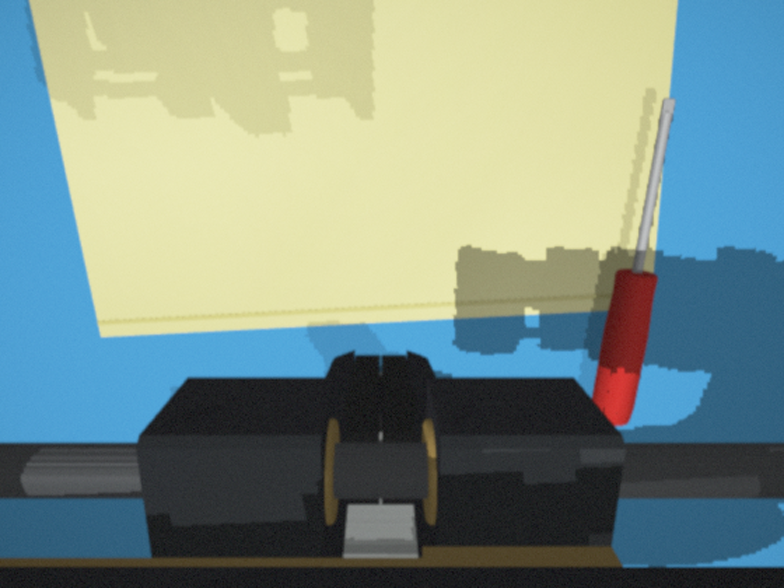

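The tray is out of sight from here, but the screwdriver at (625,340) is clear. I'll go down behind the tab and push.

```bash
echo '0,-0.02,-0.006,0.045,0,0,0.006;0,-0.04,-0.006,0.09,0,0,0.006;0,-0.04,-0.006,0.13,0,0,0.006;0,-0.04,-0.006,0.14,0,0,0.006;0,-0.04,-0.006,0.14,0,0,0.006;0,-0.05,-0.006,0.14,0,0,0.006' > next.json && python3 steer.py next.json
echo '0,-0.015,0,0,0,0,0;0,-0.03,0,0,0,0,0;0,-0.045,0,0,0,0,0;0,-0.06,0,0,0,0,0;0,-0.075,0,0,0,0,0;0,-0.09,0,0,0,0,0;0,-0.105,0,0,0,0,0;0,-0.12,0,0,0,0,0;0,-0.135,0,0,0,0,0;0,-0.145,0,0,0,0,0' > next.json && python3 steer.py next.json
python3 -c "
from h import *
goto(.5585-.0616*.185,-.105,.036,-3.5)"
```

```text
clock: 16.25
tool_pos: [0.5594, 0.0735, 0.0377]
eef_rot: [0.728, 0.686, 0.002, -0.0]
contact_force: [0.3, -0.6, 0.4]
opening: 0.007
finger_force: 0.0
clock: 17.25
tool_pos: [0.5483, -0.0762, 0.036]
eef_rot: [0.73, 0.684, -0.001, 0.0]
contact_force: [3.0, 3.1, 0.7]
opening: 0.003
finger_force: 1.6
shift [-0.0288  0.0007  0.    ] rot [-0.0008  0.001  -0.0034] q7 -0.416 t 17.25
```

```bash
echo '0,-0.01,0,0,0,0,0;0,-0.018,0,0,0,0,0;0,-0.022,0,0,0,0,0;0,-0.025,0,0,0,0,0;0,-0.025,0,0,0,0,0' > next.json && python3 steer.py next.json
echo '0,-0.003,0,0,0,0,0;0,-0.006,0,0,0,0,0;0,-0.009,0,0,0,0,0;0,-0.009,0,0,0,0,0' > next.json && python3 steer.py next.json
```

```text
clock: 17.75
tool_pos: [0.5464, -0.0996, 0.036]
eef_rot: [0.729, 0.684, -0.001, -0.0]
contact_force: [0.1, -0.2, -0.3]
opening: 0.006
finger_force: 0.2
clock: 18.15
tool_pos: [0.5462, -0.1008, 0.0361]
eef_rot: [0.727, 0.687, 0.003, -0.003]
contact_force: [-1.3, 13.4, 2.6]
opening: 0.008
finger_force: 6.8
```

```bash
echo '1,0.01,0,-0.02,0,0,0;1,0.03,0,-0.06,0,0,0;1,0.05,0,-0.1,0,0,0;1,0.09,0,-0.13,0,0,0;1,0.14,0.01,-0.13,0,0,0;1,0.19,0.02,-0.13,0,0,0' > next.json && python3 steer.py next.json
python3 - <<'E'
from h import *
snap('scene','s1'); snap('side','d1')
goto(.594,.3978,.12,-4)
print('jar',px2w('d0',[(455/1.4,475/1.4)],.06))
E
```

```text
clock: 18.75
tool_pos: [0.5782, 0.0785, 0.1675]
eef_rot: [0.73, 0.684, -0.0, 0.001]
contact_force: [1.2, 0.5, -0.5]
opening: 0.525
finger_force: 0.0
shift [ 0.3095 -0.0008  0.0491] rot [ 0.002  -0.0068  0.0182] q7 -0.555 t 18.85
jar [[ 0.3535662  -0.38755411  0.06      ]]
```

```bash
echo '1,0.04,0,0,0,0,0;1,0.09,0,0,0,0,0;1,0.14,0,0,0,0,0;1,0.19,0,0,0,0,0;1,0.24,0,0.02,0,0,0.009;1,0.28,0,0.05,0,0,0.009;1,0.31,-0.001,0.08,0,0,0.009;1,0.31,-0.001,0.08,0,0,0.009;1,0.31,-0.001,0.08,0,0,0.009' > next.json && python3 steer.py next.json
python3 - <<'E'
from h import *
snap('wrist','w11',None,1.4)
goto(.594,.3978,.020,-4)
E
```

```text
clock: 19.75
tool_pos: [0.5955, 0.3868, 0.0847]
eef_rot: [0.732, 0.682, -0.002, 0.0]
contact_force: [0.2, -0.4, -0.2]
opening: 1.001
finger_force: 0.0
shift [ 0.0119 -0.0041  0.0661] rot [ 0.0004  0.0029 -0.0031] q7 -0.905 t 19.8
```

View pics/w11.png

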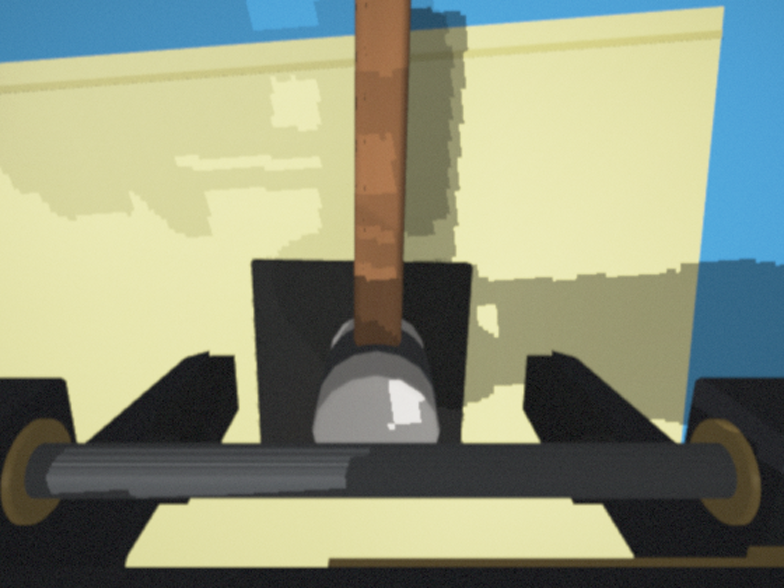

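The handle is centred at u≈379 and vertical, and it meets the head at v≈345.

```bash
python3 - <<'E'
from h import *
print(px2w('w11',[((u+.5)/1.4-.5,(v+.5)/1.4-.5) for u,v in [(379,345),(381,20)]],.048))
goto(.594,.3978,.020,-4)
E
```

```text
[[0.59468182 0.38463129 0.048     ]
 [0.60322071 0.49479879 0.048     ]]
shift [ 0.0119 -0.0041  0.0661] rot [ 0.0004  0.0029 -0.0031] q7 -0.905 t 19.8
```

```bash
echo '1,0.012,-0.002,0.03,0,0,0;1,0.012,-0.002,0.055,0,0,0;1,0.012,-0.002,0.066,0,0,0;1,0.012,-0.002,0.066,0,0,0;0,0.012,-0.002,0.066,0,0,0;0,0.012,-0.002,0.066,0,0,0;0,0.012,-0.002,0.066,0,0,0;0,0.012,-0.002,0.066,0,0,0;0,0.012,-0.002,0.066,0,0,0;0,0.012,-0.002,0.066,0,0,0' > next.json && python3 steer.py next.json 60
echo '0,0,0,0,0,0,0;0,0,0,-0.03,0,0,0;0,0,0,-0.08,0,0,0;0,0,0,-0.13,0,0,0;0,0,0,-0.18,0,0,0;0,0,0,-0.18,0,0,0' > next.json && python3 steer.py next.json
```

```text
clock: 20.8
tool_pos: [0.5955, 0.4002, 0.0204]
eef_rot: [0.732, 0.681, 0.0, 0.0]
contact_force: [0.2, 0.3, -0.9]
opening: 0.48
finger_force: 0.0
clock: 21.4
tool_pos: [0.5994, 0.4034, 0.2091]
eef_rot: [0.732, 0.681, 0.008, 0.001]
contact_force: [-0.2, 0.9, -0.6]
opening: 0.001
finger_force: 0.0
```

I lifted before the fingers had closed, so the mallet stayed behind. I'll go back down and wait longer this time.

```bash
echo '0.55,0,0,0,0,0,0;0.55,0,0,0,0,0,0;0.55,0,0,0,0,0,0;0.55,0,0,0,0,0,0;0.55,0,0,0,0,0,0;0.55,0,0,0,0,0,0' > next.json && python3 steer.py next.json
python3 - <<'E'
from h import *
goto(.5957,.4002,.020,-4)
snap('wrist','w12')
a=cv2.imread('pics/w12_raw.png'); hsv=cv2.cvtColor(a,cv2.COLOR_BGR2HSV)
m=((hsv[...,0]<18)&(hsv[...,1]>90)).astype(np.uint8); ys,xs=np.nonzero(m[:300]); print(len(xs))
for v in range(10,300,30):
    r_=xs[ys==v]; 
    if len(r_)>3: print(v,r_.min(),r_.max(), px2w('w12',[((r_.min()+r_.max())/2,v)],.048).round(4))
E
```

```text
clock: 22.0
tool_pos: [0.5954, 0.4, 0.1996]
eef_rot: [0.732, 0.681, -0.0, -0.0]
contact_force: [-0.8, -0.7, -0.8]
opening: 0.525
finger_force: 0.0
shift [0.0003 0.0004 0.1796] rot [-0.0006  0.0006 -0.0022] q7 -0.886 t 22.0
3571
70 263 284 [[0.6036 0.4943 0.048 ]]
100 263 284 [[0.602  0.4727 0.048 ]]
130 262 283 [[0.5996 0.4502 0.048 ]]
160 262 282 [[0.5976 0.4266 0.048 ]]
190 261 283 [[0.5958 0.402  0.048 ]]
```

Handle is unmoved, as before (x≈.5957 at y .40). Descend again.

```bash
echo '0.55,0,0,0.05,0,0,0;0.55,0,0,0.1,0,0,0;0.55,0,0,0.15,0,0,0;0.55,0,0,0.175,0,0,0;0.55,0,0,0.1795,0,0,0;0.55,0,0,0.1795,0,0,0;0,0,0,0.1795,0,0,0;0,0,0,0.1795,0,0,0;0,0,0,0.1795,0,0,0;0,0,0,0.1795,0,0,0' > next.json && python3 steer.py next.json 60
echo '0,0,0,0,0,0,0;0,0,0,0,0,0,0;0,0,0,0,0,0,0;0,0,0,0,0,0,0' > next.json && python3 steer.py next.json
```

```text
clock: 23.05
tool_pos: [0.596, 0.4005, 0.0219]
eef_rot: [0.732, 0.681, 0.001, 0.0]
contact_force: [-2.1, 0.1, 0.8]
opening: 0.213
finger_force: 1.3
clock: 23.45
tool_pos: [0.5959, 0.4006, 0.0217]
eef_rot: [0.732, 0.681, 0.001, -0.0]
contact_force: [-0.9, -0.4, 5.7]
opening: 0.2
finger_force: 59.9
```

```bash
echo '0,0,0,0,0,0,0;0,0,0,0,0,0,0;0,0,0,-0.02,0,0,0;0,0,0,-0.05,0,0,0;0,0,0,-0.09,0,0,0;0,0,0,-0.13,0,0,0;0,0,0,-0.17,0,0,0;0,0,0,-0.18,0,0,0;0,0,0,-0.18,0,0,0' > next.json && python3 steer.py next.json
python3 - <<'E'
from h import *
yw=-.0616;c,s=np.cos(yw),np.sin(yw)
P=np.array([.5412,-.2165]); pin=P+np.array([s*.115,-c*.115]); print('pin',pin)
print('pin side px->world',px2w('d0',[(165+601.5/2.9-.5,115+479.5/2.9-.5)],.088))
snap('scene','s2')
E
```

```text
clock: 24.35
tool_pos: [0.5962, 0.4005, 0.2027]
eef_rot: [0.732, 0.681, 0.002, 0.0]
contact_force: [0.5, 0.1, -3.1]
opening: 0.193
finger_force: 59.9
pin [ 0.53412048 -0.33128188]
pin side px->world [[ 0.53457944 -0.33065067  0.088     ]]
```

```bash
echo '0,-0.04,0,0,0,0,-0.1;0,-0.09,0,0,0,0,-0.2;0,-0.14,0,0,0,0,-0.3;0,-0.19,-0.01,0,0,0,-0.4;0,-0.24,-0.01,0,0,0,-0.5;0,-0.29,-0.02,0,0,0,-0.6;0,-0.34,-0.02,0,0,0,-0.7;0,-0.39,-0.02,0,0,0,-0.8;0,-0.43,-0.03,0,0,0,-0.9;0,-0.46,-0.03,0,0,0,-1.0' > next.json && python3 steer.py next.json
python3 -c "
from h import *
goto(.4962,-.3287,.2,86.5)"
```

```text
clock: 25.4
tool_pos: [0.5282, -0.0608, 0.1979]
eef_rot: [0.315, 0.949, -0.002, -0.004]
contact_force: [0.1, 0.5, -3.6]
opening: 0.192
finger_force: 59.9
shift [-0.1347 -0.2338 -0.0013] rot [-0.0047 -0.0074 -0.5806] q7 0.436 t 25.4
```

```bash
echo '0,-0.02,-0.04,0,0,0,-0.1;0,-0.05,-0.08,0,0,0,-0.2;0,-0.07,-0.12,0,0,0,-0.3;0,-0.09,-0.16,0,0,0,-0.4;0,-0.11,-0.2,0,0,0,-0.5;0,-0.13,-0.23,0,0,0,-0.58;0,-0.134,-0.233,0,0,0,-0.58;0,-0.134,-0.233,0,0,0,-0.58;0,-0.134,-0.233,0,0,0,-0.58' > next.json && python3 steer.py next.json
python3 -c "
from h import *
goto(.4962,-.3287,.12,86.5)
snap('scene','s3');snap('side','d3')
import cv2
a=cv2.imread('pics/s3_raw.png');b=cv2.imread('pics/d3_raw.png')
def z(n,im,P,k):
    u=w2px(n,[P])[0].astype(int);x0=max(0,min(560-130,u[0]-65));y0=max(0,min(420-190,u[1]-110));return cv2.resize(im[y0:y0+190,x0:x0+130],None,fx=3,fy=3,interpolation=cv2.INTER_CUBIC)
cv2.imwrite('pics/m.png',np.hstack([z('s3',a,(.534,-.331,.1),3),z('d3',b,(.534,-.331,.1),3)]))"
```

```text
clock: 26.3
tool_pos: [0.4996, -0.3212, 0.1994]
eef_rot: [0.03, 1.0, 0.001, -0.001]
contact_force: [-1.1, 0.8, -3.0]
opening: 0.197
finger_force: 59.9
shift [ 0.0027 -0.0079  0.0793] rot [ 0.0028 -0.0022  0.0002] q7 1.401 t 26.3
```

View pics/m.png

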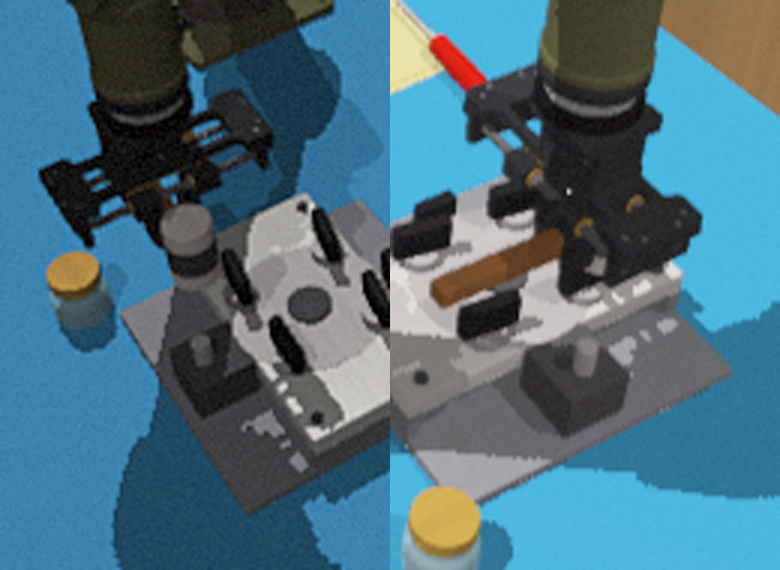

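The mallet head hangs over the pin block, handle pointing away from the press, all clear. Now the strike.

```bash
echo '0,0.003,-0.008,0.02,0,0,0;0,0.003,-0.008,0.05,0,0,0;0,0.003,-0.008,0.07,0,0,0;0,0.003,-0.008,0.08,0,0,0;0,0.003,-0.008,0.08,0,0,0' > next.json && python3 steer.py next.json
python3 -c "
from h import *
goto(.4962,-.3287,.092,86.5)"
echo '0,0,0,0.01,0,0,0;0,0,0,0.02,0,0,0;0,0,0,0.028,0,0,0;0,0,0,0.028,0,0,0' > next.json && python3 steer.py next.json
```

```text
clock: 26.9
tool_pos: [0.4962, -0.3298, 0.1197]
eef_rot: [0.03, 1.0, 0.001, -0.001]
contact_force: [-0.6, -0.1, -2.8]
opening: 0.193
finger_force: 59.9
shift [0.     0.001  0.0277] rot [ 0.0012 -0.0022  0.0003] q7 1.329 t 26.9
clock: 27.3
tool_pos: [0.4978, -0.3311, 0.0928]
eef_rot: [0.031, 1.0, -0.0, 0.001]
contact_force: [2.4, -0.2, -0.7]
opening: 0.197
finger_force: 59.9
```

```bash
echo '0,0,0,0.003,0,0,0;0,0,0,0.005,0,0,0;0,0,0,0.005,0,0,0' > next.json && python3 steer.py next.json
echo '0,0,0,0.003,0,0,0;0,0,0,0.005,0,0,0;0,0,0,0.005,0,0,0' > next.json && python3 steer.py next.json
```

```text
clock: 27.6
tool_pos: [0.4966, -0.3314, 0.0899]
eef_rot: [0.032, 1.0, -0.001, 0.0]
contact_force: [-5.7, 1.2, 16.4]
opening: 0.193
finger_force: 60.0
clock: 27.9
tool_pos: [0.4936, -0.3316, 0.0845]
eef_rot: [0.032, 0.999, -0.001, -0.003]
contact_force: [-10.5, 1.3, 20.2]
opening: 0.195
finger_force: 60.0
```

```bash
echo '0,0,0,-0.02,0,0,0;0,0,0,-0.06,0,0,0;0,0,0,-0.1,0,0,0;0,0,0,-0.12,0,0,0;0,0.05,0.03,-0.12,0,0,0;0,0.1,0.06,-0.12,0,0,0;0,0.1,0.06,-0.12,0,0,0' > next.json && python3 steer.py next.json
python3 - <<'E'
from h import *
snap('side','d4')
a=cv2.cvtColor(cv2.imread('pics/d0_raw.png'),cv2.COLOR_BGR2GRAY);b=cv2.cvtColor(cv2.imread('pics/d4_raw.png'),cv2.COLOR_BGR2GRAY)
u=w2px('d0',[(.5345,-.331,.088),(.5345,-.331,.074),(.5345,-.331,.060)]); print(u.round(1))
c=int(round(u[0,0])); 
for im in(a,b): print(im[268:300,c-2:c+3].mean(1).round(0))
print(a[275:292,c-8:c+9]);print(b[275:292,c-8:c+9])
E
```

```text
clock: 28.6
tool_pos: [0.394, -0.2623, 0.202]
eef_rot: [0.03, 1.0, 0.0, -0.004]
contact_force: [0.3, 0.3, -2.9]
opening: 0.193
finger_force: 60.0
[[372.  280. ]
 [371.2 283.7]
 [370.5 287.5]]
[168. 190. 192. 184. 163. 134. 107.  98.  92.  89. 123. 166. 180. 182.
 180. 167. 138. 119. 118. 116. 114. 112. 107. 100.  91.  91.  92.  90.
  89.  80.  64.  53.]
[125. 136. 140. 142. 141. 129. 107.  88.  73.  60.  60.  63.  61.  61.
  91. 120. 129. 129. 128. 121. 112. 110. 105.  83.  64.  62.  62.  61.
  61.  60.  59.  55.]
[[182 182 165 138 102  92  89  93  89 101 116 108 100  84  75  84  83]
 [169 157 125  96  90  90  88  93  93  90  94  86  83  87  85  91  93]
 [127 107  89  92  90  89  89  92  90  93  82  81  94  93  92  94  93]
 [ 93  91  90  91  89  92 117 119 137 137 106  91  82  93  89  93  92]
 [ 89  91  93  89  92 110 161 165 173 172 159 127  91  90  88  95  94]
 [ 94  93  93  93  91 145 179 182 182 178 181 166 124  92  96  93  90]
 [ 91  93  92  90  91 160 182 184 183 182 181 183 134  92  94  90 126]
 [ 91  90  91  91  93 146 173 182 182 181 182 177 119  93  90  97 144]
 [ 83  85  8
[... 1135 characters left out ...]
 61  62  58  79  91 103  99  95  67  63  66  58  66  85 102]
 [ 59  64  62  64  66 112 121 128 120 120 110  71  62  60  59  63  91]
 [ 64  64  61  52  79 123 127 129 128 130 131  88  65  62  63  62  70]
 [ 62  57  52  51  81 124 128 128 128 131 130 108  66  57  60  63  61]
 [ 63  47  47  49  84 115 125 127 127 132 129 102  70  63  63  58  61]
 [ 63  49  52  52  88  99 109 121 126 126 122  86  65  64  61  59  59]
 [ 63  48  52  57  90  99 101 110 115 119 114  80  63  59  65  59  62]
 [ 65  52  46  54  79 100 104 106 109 115 114  75  65  60  58  63  60]
 [ 66  61  57  52  66  89 101 106 108 115  95  69  61  55  63  62  63]
 [ 64  62  63  62  61  69  81  89  86  91  68  62  61  65  63  64  62]]
```

The pin's top face moved 3.8 px down, which is 14 mm, so it is fully driven. Next I return the mallet to the pad.

```bash
python3 -c "
from h import *
goto(.594,.398,.2,-4)"
echo '0,-0.02,0.04,0,0,0,0.1;0,-0.04,0.08,0,0,0,0.2;0,-0.06,0.12,0,0,0,0.3;0,-0.08,0.16,0,0,0,0.4;0,-0.1,0.2,0,0,0,0.5;0,-0.12,0.24,0,0,0,0.6;0,-0.13,0.28,0,0,0,0.7;0,-0.14,0.32,0,0,0,0.8;0,-0.15,0.36,0,0,0,0.9;0,-0.15,0.4,0,0,0,1.0' > next.json && python3 steer.py next.json
python3 -c "
from h import *
goto(.594,.398,.2,-4)"
```

```text
shift [-0.1603  0.671   0.001 ] rot [ 0.0072 -0.0067 -1.5612] q7 1.275 t 28.65
clock: 29.65
tool_pos: [0.5769, 0.1263, 0.2022]
eef_rot: [0.509, 0.861, 0.0, 0.0]
contact_force: [-0.2, -0.0, -3.0]
opening: 0.198
finger_force: 60.0
shift [0.2298 0.1459 0.0023] rot [ 0.0011 -0.      0.5728] q7 -0.157 t 29.65
```

```bash
echo '0,0.04,0.03,0,0,0,0.15;0,0.08,0.06,0,0,0,0.3;0,0.12,0.09,0,0,0,0.45;0,0.16,0.12,0,0,0,0.573;0,0.2,0.14,0,0,0,0.573;0,0.23,0.146,0.03,0,0,0.573;0,0.23,0.146,0.08,0,0,0.573;0,0.23,0.146,0.13,0,0,0.573;0,0.23,0.146,0.16,0,0,0.573;0,0.23,0.146,0.16,0,0,0.573' > next.json && python3 steer.py next.json
python3 -c "
from h import *
goto(.594,.398,.022,-4)
snap('wrist','w13');snap('scene','s5')
a=cv2.imread('pics/w13_raw.png'); hsv=cv2.cvtColor(a,cv2.COLOR_BGR2HSV)
for n in('w13','w11'):
  a=cv2.imread(f'pics/{n}_raw.png'); hsv=cv2.cvtColor(a,cv2.COLOR_BGR2HSV);m=((hsv[...,0]<15)&(hsv[...,1]>110))
  print(n,[(v,(lambda x:(x.min(),x.max()) if len(x) else 0)(np.nonzero(m[v,220:330])[0]+220)) for v in range(5,240,30)])
"
```

```text
clock: 30.65
tool_pos: [0.5872, 0.3939, 0.0363]
eef_rot: [0.729, 0.684, -0.006, -0.001]
contact_force: [-0.1, -0.6, -2.5]
opening: 0.199
finger_force: 60.0
shift [0.0046 0.0067 0.0143] rot [-0.0089  0.008   0.0057] q7 -0.925 t 30.65
w13 [(5, (np.int64(246), np.int64(296))), (35, (np.int64(246), np.int64(296))), (65, (np.int64(246), np.int64(296))), (95, (np.int64(246), np.int64(296))), (125, (np.int64(246), np.int64(295))), (155, (np.int64(247), np.int64(295))), (185, (np.int64(247), np.int64(294))), (215, (np.int64(247), np.int64(295)))]
w11 [(5, (np.int64(255), np.int64(291))), (35, (np.int64(255), np.int64(291))), (65, (np.int64(254), np.int64(289))), (95, (np.int64(255), np.int64(288))), (125, (np.int64(254), np.int64(288))), (155, (np.int64(254), np.int64(287))), (185, (np.int64(254), np.int64(286))), (215, (np.int64(255), np.int64(285)))]
```

The handle's apparent width (ratio 1.04, where a level handle gives 1.16) says the mallet tilted about 0.2 rad in the grip. I'll pitch the tool to level it before lowering.

```bash
echo '0,0,0,-0.005,0,0.1,0;0,0,0,-0.005,0,0.2,0;0,0.004,0.006,-0.005,0,0.2,0;0,0.004,0.006,-0.005,0,0.2,0' > next.json && python3 steer.py next.json
python3 -c "
from h import *
snap('wrist','w14')
s,p,Rm=st();print(p,Rm.as_matrix()[:,2])
n='w14'
a=cv2.imread(f'pics/{n}_raw.png'); hsv=cv2.cvtColor(a,cv2.COLOR_BGR2HSV);m=((hsv[...,0]<15)&(hsv[...,1]>110))
print(n,[(v,(lambda x:(int(x.min()),int(x.max())) if len(x) else 0)(np.nonzero(m[v,220:330])[0]+220)) for v in range(5,240,30)])
snap('side','d5')
"
echo '0,0.002,0,0.01,0,0,0;0,0.003,0,0.014,0,0,0;0,0.003,0,0.016,0,0,0;0,0.003,0,0.016,0,0,0' > next.json && python3 steer.py next.json
```

```text
clock: 31.15
tool_pos: [0.6005, 0.4009, 0.0504]
eef_rot: [0.727, 0.68, 0.075, -0.067]
contact_force: [-0.1, 0.1, -2.9]
opening: 0.191
finger_force: 60.0
[0.59918574 0.40237588 0.05003849] [ 0.01644535  0.20019715 -0.97961761]
w14 [(5, (246, 296)), (35, (246, 296)), (65, (246, 295)), (95, (246, 295)), (125, (246, 295)), (155, (247, 295)), (185, (247, 295)), (215, (247, 294))]
clock: 31.65
tool_pos: [0.5969, 0.4068, 0.0317]
eef_rot: [0.726, 0.681, 0.072, -0.068]
contact_force: [-0.6, -0.6, -3.7]
opening: 0.195
finger_force: 60.0
```

```bash
echo '0,-0.001,0,0.004,0,0,0;0,-0.0015,0,0.007,0,0,0;0,-0.0015,0,0.007,0,0,0;0,-0.0015,0,0.007,0,0,0' > next.json && python3 steer.py next.json
echo '0,-0.0005,0,0.001,0,0,0;0,-0.0005,0,0.002,0,0,0;0,-0.0005,0,0.002,0,0,0;0,-0.0005,0,0.002,0,0,0' > next.json && python3 steer.py next.json 8
```

```text
clock: 32.05
tool_pos: [0.5977, 0.4062, 0.0254]
eef_rot: [0.726, 0.68, 0.073, -0.068]
contact_force: [-0.7, -0.6, -3.4]
opening: 0.196
finger_force: 60.0
clock: 32.45
tool_pos: [0.598, 0.4071, 0.0241]
eef_rot: [0.726, 0.68, 0.074, -0.068]
contact_force: [-0.3, 0.4, -0.3]
opening: 0.204
finger_force: 8.0
```

```bash
echo '0,0,0,0.001,0,0,0;0,0,0,0.001,0,0,0;0.3,0,0,0.001,0,0,0;0.4,0,0,0.001,0,0,0;0.6,0,0,0.001,0,0,0;0.6,0,0,0.001,0,0,0;0.6,0,0,0.001,0,0,0;0.6,0,0,0.001,0,0,0' > next.json && python3 steer.py next.json 3
echo '0.6,0.003,0,-0.015,0,0,0;0.6,0.008,0,-0.04,0,0,0;0.6,0.016,0,-0.08,0,0,0;0.6,0.025,0,-0.12,0,-0.1,0;0.6,0.03,0,-0.15,0,-0.2,0;0.6,0.03,0,-0.15,0,-0.2,0;0.6,0.03,0,-0.15,0,-0.2,0' > next.json && python3 steer.py next.json
python3 - <<'E'
from h import *
snap('wrist','w15'); goto(.594,.398,.2,-4)
a=cv2.imread('pics/w15_raw.png'); hsv=cv2.cvtColor(a,cv2.COLOR_BGR2HSV)
m=((hsv[...,0]<15)&(hsv[...,1]>110)); 
for v in range(10,260,30):
    x=np.nonzero(m[v,200:340])[0]+200
    if len(x)>3: print(v,x.min(),x.max(), px2w('w15',[((x.min()+x.max())/2,v)],.048).round(4), px2w('w15',[(x.max(),v)],.048)[0,0]-px2w('w15',[(x.min(),v)],.048)[0,0])
E
```

```text
clock: 33.25
tool_pos: [0.5977, 0.4064, 0.0224]
eef_rot: [0.726, 0.68, 0.073, -0.068]
contact_force: [0.4, 0.4, 0.9]
opening: 0.594
finger_force: 0.0
clock: 33.95
tool_pos: [0.5975, 0.4076, 0.1771]
eef_rot: [0.729, 0.684, 0.002, -0.0]
contact_force: [0.3, 0.3, -0.3]
opening: 0.598
finger_force: 0.0
shift [-0.0078 -0.0028 -0.0246] rot [-0.0001  0.0004  0.0051] q7 -0.9 t 34.0
70 261 283 [[0.6039 0.5005 0.048 ]] 0.015311508961800557
100 261 282 [[0.6023 0.4805 0.048 ]] 0.014920592546799005
130 261 282 [[0.601  0.4596 0.048 ]] 0.01523876427499593
160 261 282 [[0.5996 0.4378 0.048 ]] 0.015570801267382417
190 260 282 [[0.5978 0.4151 0.048 ]] 0.016675493245918216
220 261 282 [[0.5966 0.3913 0.048 ]] 0.016280261542055974
```

```bash
echo '0.6,-0.04,0,-0.03,0,0,0;0.6,-0.09,0,-0.06,0,0,0;0.6,-0.14,0,-0.08,0,0,0;0.6,-0.19,0,-0.08,0,0,0;0.6,-0.24,0,-0.08,0,0,0;0.6,-0.29,0,-0.08,0,0,0;0.6,-0.34,0,-0.08,0,0,0;0.6,-0.39,0,-0.08,0,0,0;0.6,-0.44,0,-0.08,0,0,0;0.6,-0.49,0,-0.08,0,0,0' > next.json && python3 steer.py next.json
python3 -c "
from h import *
goto(.541,-.29,.26,-3.5)
for n in('d0','d6'):
  if n=='d6': snap('side','d6')
  a=cv2.imread(f'pics/{n}_raw.png')[125:165,230:260].astype(int)
  m=(a.min(2)>110)&(a.max(2)-a.min(2)<40); ys,xs=np.nonzero(m); print(n,m.sum(),xs.mean()+230,ys.mean()+125,xs.min()+230,xs.max()+230,ys.min()+125,ys.max()+125)
"
```

```text
clock: 35.0
tool_pos: [0.5645, -0.075, 0.2541]
eef_rot: [0.73, 0.683, -0.001, -0.001]
contact_force: [0.6, 0.5, 0.2]
opening: 0.599
finger_force: 0.0
shift [-0.216  -0.009  -0.0059] rot [-0.0031  0.0002 -0.0059] q7 -0.249 t 35.0
d0 204 244.1078431372549 141.5392156862745 230 258 125 157
d6 203 244.10837438423644 140.60098522167488 230 258 125 156
```

The mallet's head blob in the side view matches the original to 1 px, so it is standing upright. Now the knobs.

```bash
echo '0.6,-0.04,0,0,0,0,0;0.6,-0.09,0,0,0,0,0;0.6,-0.14,-0.005,0,0,0,0;0.6,-0.19,-0.009,0,0,0,0;0.6,-0.216,-0.009,0,0,0,0;0.6,-0.216,-0.009,0,0,0,0;0.6,-0.216,-0.009,0,0,0,0;0.6,-0.216,-0.009,0,0,0,0' > next.json && python3 steer.py next.json
cat > kn.py <<'E'
from f import *
def knobs(name):
    a=cv2.imread(f'pics/{name}_raw.png'); g=a.max(2); out={}
    yw=-.0616;c,s=np.cos(yw),np.sin(yw)
    for i,(x,y) in enumerate([(-.05,-.05),(.05,-.05),(.05,.05),(-.05,.05)]):
        X=np.array([.5412+c*x-s*y,-.2165+s*x+c*y]); u=w2px(name,[[*X,.105]])[0]
        m=(g<60).astype(np.uint8); n,lab,stt,cen=cv2.connectedComponentsWithStats(m)
        d=[np.hypot(*(np.array(np.nonzero(lab==k))[::-1].T-u).T).min() if stt[k,4]>60 else 99 for k in range(1,n)]
        k=1+int(np.argmin(d)); ys,xs=np.nonzero(lab==k)
        r_=cv2.minAreaRect(np.c_[xs,ys].astype(np.float32))
        print(i,'pred',X.round(4),u.round(0),'area',stt[k,4],'bbox',stt[k,:4],'rect',np.round(r_[0]),np.round(r_[1]),round(r_[2]))
E
python3 - <<'E'
from kn import *
snap('wrist','w16'); s,p,Rm=st(); print(p); knobs('w16')
E
```

```text
clock: 35.85
tool_pos: [0.5434, -0.2845, 0.2548]
eef_rot: [0.729, 0.685, 0.0, -0.001]
contact_force: [0.2, -0.1, -0.8]
opening: 0.601
finger_force: 0.0
[ 0.54368804 -0.28436113  0.25504725]
0 pred [ 0.4882 -0.2633] [202. 172.] area 1246 bbox [172 160  67  24] rect [205. 171.] [66. 20.] 6
1 pred [ 0.588  -0.2695] [326. 172.] area 1259 bbox [292 160  66  22] rect [324. 170.] [65. 20.] 1
2 pred [ 0.5942 -0.1697] [331.  37.] area 1591 bbox [294  27  72  31] rect [329.  43.] [71. 24.] 8
3 pred [ 0.4944 -0.1635] [195.  37.] area 1551 bbox [161  27  75  33] rect [198.  43.] [76. 23.] 11
```

Wing blobs are found within 2 px of prediction, all near loose (about 0–0.2 rad). Start round 1 with knob 0.

```bash
cat >> h.py <<'E'
def kgoto(i,th,z):
    x,y=[(-.05,-.05),(.05,-.05),(.05,.05),(-.05,.05)][i]; yw=-.0616;c,s=np.cos(yw),np.sin(yw)
    goto(.5412+c*x-s*y,-.2165+s*x+c*y,z,86.5-np.rad2deg(th))
E
python3 -c "
from h import *
kgoto(0,.1,.074)"
```

```text
shift [ 0.0172 -0.0565  0.1811] rot [ 7.0000e-04 -1.9000e-03 -1.4719e+00] q7 0.114 t 35.9
```

```bash
echo '0.4,0.01,-0.02,0,0,0,-0.15;0.4,0.017,-0.04,0,0,0,-0.3;0.4,0.017,-0.056,0,0,0,-0.45;0.4,0.017,-0.056,0,0,0,-0.6;0.4,0.017,-0.056,0.02,0,0,-0.75;0.4,0.017,-0.056,0.04,0,0,-0.9;0.4,0.017,-0.056,0.06,0,0,-1.05;0.4,0.017,-0.056,0.08,0,0,-1.2;0.4,0.017,-0.056,0.1,0,0,-1.35;0.4,0.017,-0.056,0.11,0,0,-1.472' > next.json && python3 steer.py next.json
echo '0.4,0,0,0,0,0,0;0.4,0,0,0,0,0,0;0.4,0,0,0,0,0,0' > next.json && python3 steer.py next.json 25
python3 -c "
from h import *
snap('wrist','w17')
kgoto(0,.1,.074)"
```

```text
clock: 36.9
tool_pos: [0.4884, -0.2641, 0.144]
eef_rot: [0.078, 0.997, 0.001, -0.001]
contact_force: [0.2, 0.0, 0.2]
opening: 0.399
finger_force: 0.0
clock: 37.2
tool_pos: [0.4896, -0.2655, 0.1463]
eef_rot: [0.082, 0.997, -0.0, 0.001]
contact_force: [-0.1, 0.4, 0.3]
opening: 0.402
finger_force: 0.0
shift [0.0018 0.0022 0.0723] rot [-0.0005  0.0016 -0.0036] q7 1.148 t 37.25
```

```bash
echo '0.4,0.001,0.002,0.04,0,0,0;0.4,0.001,0.002,0.065,0,0,0;0.4,0.001,0.002,0.072,0,0,0;0.4,0.001,0.002,0.072,0,0,0;0,0.001,0.002,0.072,0,0,0;0,0.001,0.002,0.072,0,0,0;0,0.001,0.002,0.072,0,0,0;0,0.001,0.002,0.072,0,0,0;0,0.001,0.002,0.072,0,0,0' > next.json && python3 steer.py next.json 25
echo '0,0,0,0,0,0,0.12;0,0,0,0,0,0,0.24;0,0,0,0,0,0,0.36;0,0,0,0,0,0,0.48;0,0,0,0,0,0,0.6;0,0,0,0,0,0,0.7;0,0,0,0,0,0,0.75;0,0,0,0,0,0,0.75' > next.json && python3 steer.py next.json
```

```text
clock: 38.15
tool_pos: [0.4888, -0.2652, 0.0746]
eef_rot: [0.082, 0.997, -0.001, 0.001]
contact_force: [-0.2, -2.7, 6.0]
opening: 0.156
finger_force: 25.0
clock: 38.95
tool_pos: [0.4887, -0.2654, 0.0746]
eef_rot: [0.442, 0.897, -0.001, 0.001]
contact_force: [-0.3, -3.5, 6.2]
opening: 0.157
finger_force: 25.0
```

```bash
echo '0.4,0,0,0,0,0,0;0.4,0,0,0,0,0,0;0.4,0,0,0,0,0,0;0.4,0,0,-0.03,0,0,0;0.4,0,0,-0.07,0,0,0;0.4,0,0,-0.07,0,0,0' > next.json && python3 steer.py next.json
python3 -c "
from h import *
kgoto(2,.12,.145)"
```

```text
clock: 39.55
tool_pos: [0.4911, -0.2641, 0.1473]
eef_rot: [0.441, 0.897, 0.001, 0.004]
contact_force: [0.6, 0.1, -0.3]
opening: 0.398
finger_force: 0.0
shift [0.0118 0.1393 0.003 ] rot [ 0.0024  0.0078 -0.7325] q7 0.56 t 39.55
```

```bash
echo '0.4,0.002,0.03,0,0,0,-0.15;0.4,0.005,0.07,0,0,0,-0.3;0.4,0.01,0.11,0,0,0,-0.45;0.4,0.013,0.139,0,0,0,-0.6;0.4,0.013,0.139,0,0,0,-0.7325;0.4,0.013,0.139,0,0,0,-0.7325;0.4,0.013,0.139,0,0,0,-0.7325;0.4,0.013,0.139,0,0,0,-0.7325' > next.json && python3 steer.py next.json
python3 -c "
from h import *
snap('scene','s6')
kgoto(2,.12,.0745)"
```

```text
clock: 40.35
tool_pos: [0.5894, -0.1696, 0.143]
eef_rot: [0.092, 0.996, -0.0, -0.001]
contact_force: [-0.1, 0.3, -0.4]
opening: 0.4
finger_force: 0.0
shift [-0.0046  0.0008  0.0687] rot [-0.0008 -0.0006 -0.003 ] q7 1.0 t 40.4
```

```bash
echo '0.4,-0.004,0,0.04,0,0,0;0.4,-0.004,0,0.06,0,0,0;0.4,-0.004,0,0.069,0,0,0;0.4,-0.004,0,0.069,0,0,0;0,-0.004,0,0.069,0,0,0;0,-0.004,0,0.069,0,0,0;0,-0.004,0,0.069,0,0,0;0,-0.004,0,0.069,0,0,0;0,-0.004,0,0.069,0,0,0' > next.json && python3 steer.py next.json 25
echo '0,0,0,0,0,0,0.12;0,0,0,0,0,0,0.24;0,0,0,0,0,0,0.36;0,0,0,0,0,0,0.48;0,0,0,0,0,0,0.6;0,0,0,0,0,0,0.7;0,0,0,0,0,0,0.73;0,0,0,0,0,0,0.73' > next.json && python3 steer.py next.json
```

```text
clock: 41.3
tool_pos: [0.5947, -0.1714, 0.0757]
eef_rot: [0.091, 0.996, -0.001, 0.001]
contact_force: [-0.8, -4.2, 5.8]
opening: 0.156
finger_force: 25.0
clock: 42.1
tool_pos: [0.5946, -0.1716, 0.0757]
eef_rot: [0.441, 0.898, -0.001, 0.001]
contact_force: [-1.0, -5.2, 6.5]
opening: 0.155
finger_force: 25.0
```

```bash
echo '0.4,0,0,0,0,0,0;0.4,0,0,0,0,0,0;0.4,0,0,0,0,0,0;0.4,0,0,-0.03,0,0,0;0.4,0,0,-0.07,0,0,0;0.4,0,0,-0.07,0,0,0' > next.json && python3 steer.py next.json
python3 -c "
from h import *
kgoto(1,.08,.145)"
```

```text
clock: 42.7
tool_pos: [0.5977, -0.1687, 0.1491]
eef_rot: [0.44, 0.898, 0.002, 0.004]
contact_force: [1.5, -0.0, 0.4]
opening: 0.398
finger_force: 0.0
shift [-0.0736 -0.0695  0.004 ] rot [ 0.0047  0.0082 -0.7698] q7 0.424 t 42.7
```

```bash
sed -i 's/\.5412+c\*x-s\*y,-\.2165/.5412+c*x-s*y,-.2185/' h.py
echo '0.4,-0.02,-0.02,0,0,0,-0.15;0.4,-0.04,-0.04,0,0,0,-0.3;0.4,-0.06,-0.06,0,0,0,-0.45;0.4,-0.075,-0.072,0,0,0,-0.6;0.4,-0.075,-0.072,0,0,0,-0.77;0.4,-0.075,-0.072,0,0,0,-0.77;0.4,-0.075,-0.072,0,0,0,-0.77;0.4,-0.075,-0.072,0,0,0,-0.77' > next.json && python3 steer.py next.json
python3 -c "
from h import *
snap('scene','s7')
kgoto(1,.08,.0745)"
```

```text
clock: 43.5
tool_pos: [0.5834, -0.2716, 0.1443]
eef_rot: [0.071, 0.997, 0.0, -0.0]
contact_force: [-0.1, 0.0, 0.3]
opening: 0.402
finger_force: 0.0
shift [-0.0045  0.0008  0.0699] rot [ 0.0003 -0.     -0.0005] q7 1.222 t 43.55
```

```bash
echo '0.4,-0.004,0.001,0.04,0,0,0;0.4,-0.004,0.001,0.06,0,0,0;0.4,-0.004,0.001,0.07,0,0,0;0.4,-0.004,0.001,0.07,0,0,0;0,-0.004,0.001,0.07,0,0,0;0,-0.004,0.001,0.07,0,0,0;0,-0.004,0.001,0.07,0,0,0;0,-0.004,0.001,0.07,0,0,0;0,-0.004,0.001,0.07,0,0,0' > next.json && python3 steer.py next.json 25
echo '0,0,0,0,0,0,0.12;0,0,0,0,0,0,0.24;0,0,0,0,0,0,0.36;0,0,0,0,0,0,0.48;0,0,0,0,0,0,0.6;0,0,0,0,0,0,0.7;0,0,0,0,0,0,0.77;0,0,0,0,0,0,0.77' > next.json && python3 steer.py next.json
echo '0.4,0,0,0,0,0,0;0.4,0,0,0,0,0,0;0.4,0,0,0,0,0,0;0.4,0,0,-0.03,0,0,0;0.4,0,0,-0.07,0,0,0;0.4,0,0,-0.07,0,0,0' > next.json && python3 steer.py next.json
python3 -c "
from h import *
kgoto(3,.12,.145)"
```

```text
clock: 44.45
tool_pos: [0.5885, -0.2712, 0.0757]
eef_rot: [0.07, 0.998, 0.001, 0.001]
contact_force: [-0.6, 3.3, 5.8]
opening: 0.156
finger_force: 24.7
clock: 45.25
tool_pos: [0.5885, -0.2713, 0.0757]
eef_rot: [0.44, 0.898, 0.001, 0.001]
contact_force: [-0.3, 2.8, 6.0]
opening: 0.161
finger_force: 24.7
clock: 45.85
tool_pos: [0.5907, -0.2734, 0.1493]
eef_rot: [0.44, 0.898, 0.001, 0.005]
contact_force: [1.1, 0.7, 0.7]
opening: 0.404
finger_force: 0.0
shift [ 0.1443 -0.0101  0.0032] rot [ 0.0023  0.0092 -0.7311] q7 0.594 t 45.85
```

```bash
echo '0.4,0.04,0,0,0,0,-0.15;0.4,0.08,-0.005,0,0,0,-0.3;0.4,0.12,-0.01,0,0,0,-0.45;0.4,0.143,-0.01,0,0,0,-0.6;0.4,0.143,-0.01,0,0,0,-0.731;0.4,0.143,-0.01,0,0,0,-0.731;0.4,0.143,-0.01,0,0,0,-0.731;0.4,0.143,-0.01,0,0,0,-0.731' > next.json && python3 steer.py next.json
python3 -c "
from h import *
snap('scene','s8')
kgoto(3,.12,.0745)"
```

```text
clock: 46.65
tool_pos: [0.4921, -0.1661, 0.1441]
eef_rot: [0.092, 0.996, -0.0, 0.0]
contact_force: [0.1, 0.3, -0.7]
opening: 0.4
finger_force: 0.0
shift [-0.0022  0.0009  0.0697] rot [-0.0002  0.0002 -0.002 ] q7 0.899 t 46.7
```

```bash
echo '0.4,-0.002,0.001,0.04,0,0,0;0.4,-0.002,0.001,0.06,0,0,0;0.4,-0.002,0.001,0.07,0,0,0;0.4,-0.002,0.001,0.07,0,0,0;0,-0.002,0.001,0.07,0,0,0;0,-0.002,0.001,0.07,0,0,0;0,-0.002,0.001,0.07,0,0,0;0,-0.002,0.001,0.07,0,0,0;0,-0.002,0.001,0.07,0,0,0' > next.json && python3 steer.py next.json 25
echo '0,0,0,0,0,0,0.12;0,0,0,0,0,0,0.24;0,0,0,0,0,0,0.36;0,0,0,0,0,0,0.48;0,0,0,0,0,0,0.6;0,0,0,0,0,0,0.7;0,0,0,0,0,0,0.73;0,0,0,0,0,0,0.73' > next.json && python3 steer.py next.json
echo '0.4,0,0,0,0,0,0;0.4,0,0,0,0,0,0;0.4,0,0,0,0,0,0;0.4,0,0,-0.03,0,0,0;0.4,0,0,-0.07,0,0,0;0.4,0,0,-0.07,0,0,0;0.4,0,0,-0.07,0,0,0;0.4,0,0,-0.07,0,0,0' > next.json && python3 steer.py next.json
python3 -c "
from h import *
kgoto(0,.855,.145)"
```

```text
clock: 47.6
tool_pos: [0.4946, -0.1654, 0.0753]
eef_rot: [0.09, 0.996, -0.0, 0.001]
contact_force: [-0.7, -2.2, 6.8]
opening: 0.158
finger_force: 24.5
clock: 48.4
tool_pos: [0.4946, -0.1656, 0.0753]
eef_rot: [0.44, 0.898, -0.0, 0.001]
contact_force: [-0.1, -1.7, 5.3]
opening: 0.158
finger_force: 24.9
clock: 49.2
tool_pos: [0.4932, -0.1649, 0.1436]
eef_rot: [0.44, 0.898, -0.0, -0.001]
contact_force: [-0.0, 0.2, 0.2]
opening: 0.398
finger_force: 0.0
shift [-0.0763 -0.0656 -0.0014] rot [-0.0012 -0.0012  0.0058] q7 0.34 t 49.2
```

```bash
echo '0.4,-0.03,-0.03,0,0,0,0;0.4,-0.06,-0.05,0,0,0,0;0.4,-0.076,-0.0655,0,0,0,0.005;0.4,-0.076,-0.0655,0,0,0,0.005;0.4,-0.076,-0.0655,0.02,0,0,0.005;0.4,-0.076,-0.0655,0.02,0,0,0.005;0.4,-0.076,-0.0655,0.02,0,0,0.005' > next.json && python3 steer.py next.json
python3 -c "
from h import *
kgoto(0,.855,.0745)"
```

```text
clock: 49.9
tool_pos: [0.4886, -0.2633, 0.1239]
eef_rot: [0.441, 0.898, 0.0, -0.001]
contact_force: [1.3, -0.6, 0.7]
opening: 0.404
finger_force: 0.0
shift [-0.0015 -0.0015  0.0493] rot [-0.0005 -0.0024  0.0031] q7 0.513 t 49.9
```

Settled moves land within about 2 mm, so I can chain a full knob cycle per turn.

```bash
echo '0.4,-0.001,-0.001,0.03,0,0,0;0.4,-0.001,-0.001,0.049,0,0,0;0.4,-0.001,-0.001,0.049,0,0,0;0,-0.001,-0.001,0.049,0,0,0;0,-0.001,-0.001,0.049,0,0,0;0,-0.001,-0.001,0.049,0,0,0;0,-0.001,-0.001,0.049,0,0,0;0,-0.001,-0.001,0.049,0,0,0' > next.json && python3 steer.py next.json 25
echo '0,0,0,0,0,0,0.12;0,0,0,0,0,0,0.24;0,0,0,0,0,0,0.36;0,0,0,0,0,0,0.48;0,0,0,0,0,0,0.6;0,0,0,0,0,0,0.7;0,0,0,0,0,0,0.76;0,0,0,0,0,0,0.76' > next.json && python3 steer.py next.json
echo '0.4,0,0,0,0,0,0;0.4,0,0,0,0,0,0;0.4,0,0,0,0,0,0;0.4,0,0,-0.03,0,0,0;0.4,0,0,-0.05,0,0,0;0.4,0,0,-0.05,0,0,0;0.4,0,0,-0.05,0,0,0;0.4,0,0,-0.05,0,0,0' > next.json && python3 steer.py next.json
python3 -c "
from h import *
kgoto(2,.855,.125)"
```

```text
clock: 50.7
tool_pos: [0.4895, -0.2665, 0.0765]
eef_rot: [0.442, 0.897, 0.0, 0.001]
contact_force: [0.2, 0.8, 6.8]
opening: 0.155
finger_force: 25.0
clock: 51.5
tool_pos: [0.4883, -0.2669, 0.0765]
eef_rot: [0.744, 0.669, -0.001, 0.0]
contact_force: [-2.5, 0.6, 9.2]
opening: 0.155
finger_force: 25.0
clock: 52.3
tool_pos: [0.488, -0.2662, 0.1245]
eef_rot: [0.743, 0.669, -0.0, -0.001]
contact_force: [1.2, 0.2, -0.5]
opening: 0.403
finger_force: 0.0
shift [ 0.1051  0.0957 -0.0006] rot [-0.0013 -0.0011 -0.7591] q7 -0.02 t 52.3
```

```bash
echo '0.4,0.03,0.03,0,0,0,-0.15;0.4,0.06,0.06,0,0,0,-0.3;0.4,0.09,0.08,0,0,0,-0.45;0.4,0.105,0.0957,0,0,0,-0.6;0.4,0.105,0.0957,0,0,0,-0.759;0.4,0.105,0.0957,0,0,0,-0.759;0.4,0.105,0.0957,0,0,0,-0.759;0.4,0.105,0.0957,0,0,0,-0.759' > next.json && python3 steer.py next.json
python3 -c "
from h import *
kgoto(2,.855,.0755)"
echo '0.4,0,0,0.03,0,0,0;0.4,0,0,0.049,0,0,0;0.4,0,0,0.049,0,0,0;0,0,0,0.049,0,0,0;0,0,0,0.049,0,0,0;0,0,0,0.049,0,0,0;0,0,0,0.049,0,0,0;0,0,0,0.049,0,0,0' > next.json && python3 steer.py next.json 25
echo '0,0,0,0,0,0,0.12;0,0,0,0,0,0,0.24;0,0,0,0,0,0,0.36;0,0,0,0,0,0,0.48;0,0,0,0,0,0,0.6;0,0,0,0,0,0,0.7;0,0,0,0,0,0,0.76;0,0,0,0,0,0,0.76' > next.json && python3 steer.py next.json
echo '0.4,0,0,0,0,0,0;0.4,0,0,0,0,0,0;0.4,0,0,0,0,0,0;0.4,0,0,-0.03,0,0,0;0.4,0,0,-0.05,0,0,0;0.4,0,0,-0.05,0,0,0;0.4,0,0,-0.05,0,0,0;0.4,0,0,-0.05,0,0,0' > next.json && python3 steer.py next.json
python3 -c "
from h import *
kgoto(1,.855,.125)"
```

```text
clock: 53.1
tool_pos: [0.594, -0.1728, 0.1249]
eef_rot: [0.444, 0.896, -0.0, -0.001]
contact_force: [-0.7, -0.8, -0.2]
opening: 0.403
finger_force: 0.0
shift [0.0007 0.0009 0.0494] rot [-0.0013 -0.0005 -0.0037] q7 0.397 t 53.1
clock: 53.9
tool_pos: [0.5952, -0.1725, 0.0776]
eef_rot: [0.443, 0.897, -0.0, 0.001]
contact_force: [-1.5, -1.0, 7.1]
opening: 0.158
finger_force: 25.0
clock: 54.7
tool_pos: [0.5942, -0.1727, 0.0776]
eef_rot: [0.744, 0.668, -0.001, 0.0]
contact_force: [-3.7, -1.5, 8.3]
opening: 0.157
finger_force: 25.0
clock: 55.5
tool_pos: [0.594, -0.1719, 0.1253]
eef_rot: [0.743, 0.669, -0.001, -0.001]
contact_force: [0.2, -0.1, -0.6]
opening: 0.398
finger_force: 0.0
shift [-0.0997  0.0045  0.0003] rot [-0.0018 -0.0009 -0.7602] q7 -0.165 t 55.5
```

```bash
echo '0.4,-0.03,0.002,0,0,0,-0.15;0.4,-0.06,0.004,0,0,0,-0.3;0.4,-0.09,0.0045,0,0,0,-0.45;0.4,-0.0997,0.0045,0,0,0,-0.6;0.4,-0.0997,0.0045,0,0,0,-0.76;0.4,-0.0997,0.0045,0,0,0,-0.76;0.4,-0.0997,0.0045,0,0,0,-0.76;0.4,-0.0997,0.0045,0,0,0,-0.76' > next.json && python3 steer.py next.json
python3 -c "
from h import *
kgoto(1,.855,.0755)"
echo '0.4,0,0,0.03,0,0,0;0.4,0,0,0.049,0,0,0;0.4,0,0,0.049,0,0,0;0,0,0,0.049,0,0,0;0,0,0,0.049,0,0,0;0,0,0,0.049,0,0,0;0,0,0,0.049,0,0,0;0,0,0,0.049,0,0,0' > next.json && python3 steer.py next.json 25
echo '0,0,0,0,0,0,0.12;0,0,0,0,0,0,0.24;0,0,0,0,0,0,0.36;0,0,0,0,0,0,0.48;0,0,0,0,0,0,0.6;0,0,0,0,0,0,0.7;0,0,0,0,0,0,0.76;0,0,0,0,0,0,0.76' > next.json && python3 steer.py next.json
echo '0.4,0,0,0,0,0,0;0.4,0,0,0,0,0,0;0.4,0,0,0,0,0,0;0.4,0,0,-0.03,0,0,0;0.4,0,0,-0.05,0,0,0;0.4,0,0,-0.05,0,0,0;0.4,0,0,-0.05,0,0,0;0.4,0,0,-0.05,0,0,0' > next.json && python3 steer.py next.json
python3 -c "
from h import *
kgoto(3,.855,.125)"
```

```text
clock: 56.3
tool_pos: [0.5888, -0.2708, 0.126]
eef_rot: [0.443, 0.897, 0.0, -0.0]
contact_force: [0.2, -0.4, -0.0]
opening: 0.4
finger_force: 0.0
shift [-0.0001 -0.001   0.0505] rot [-0.0001 -0.0008 -0.0015] q7 0.569 t 56.3
clock: 57.1
tool_pos: [0.5892, -0.2721, 0.0787]
eef_rot: [0.442, 0.897, -0.0, 0.001]
contact_force: [-1.2, -0.5, 6.2]
opening: 0.156
finger_force: 24.9
clock: 57.9
tool_pos: [0.5883, -0.2724, 0.0787]
eef_rot: [0.744, 0.668, -0.001, 0.0]
contact_force: [-2.8, -1.2, 7.3]
opening: 0.154
finger_force: 24.9
clock: 58.7
tool_pos: [0.588, -0.2713, 0.1262]
eef_rot: [0.743, 0.669, -0.0, -0.001]
contact_force: [0.9, 0.5, 0.0]
opening: 0.402
finger_force: 0.0
shift [ 0.0954 -0.1042  0.0014] rot [-0.0017 -0.0013 -0.7601] q7 -0.012 t 58.7
```

```bash
echo '0.4,0.03,-0.03,0,0,0,-0.15;0.4,0.06,-0.06,0,0,0,-0.3;0.4,0.08,-0.09,0,0,0,-0.45;0.4,0.0954,-0.104,0,0,0,-0.6;0.4,0.0954,-0.104,0,0,0,-0.76;0.4,0.0954,-0.104,0,0,0,-0.76;0.4,0.0954,-0.104,0,0,0,-0.76;0.4,0.0954,-0.104,0,0,0,-0.76' > next.json && python3 steer.py next.json
python3 -c "
from h import *
kgoto(3,.855,.0755)"
echo '0.4,0,0,0.03,0,0,0;0.4,0,0,0.051,0,0,0;0.4,0,0,0.051,0,0,0;0,0,0,0.051,0,0,0;0,0,0,0.051,0,0,0;0,0,0,0.051,0,0,0;0,0,0,0.051,0,0,0;0,0,0,0.051,0,0,0' > next.json && python3 steer.py next.json 25
echo '0,0,0,0,0,0,0.12;0,0,0,0,0,0,0.24;0,0,0,0,0,0,0.36;0,0,0,0,0,0,0.48;0,0,0,0,0,0,0.6;0,0,0,0,0,0,0.7;0,0,0,0,0,0,0.76;0,0,0,0,0,0,0.76' > next.json && python3 steer.py next.json
echo '0.4,0,0,0,0,0,0;0.4,0,0,0,0,0,0;0.4,0,0,0,0,0,0;0.4,0,0,-0.03,0,0,0;0.4,0,0,-0.05,0,0,0;0.4,0,0,-0.05,0,0,0;0.4,0,0,-0.05,0,0,0;0.4,0,0,-0.05,0,0,0' > next.json && python3 steer.py next.json
python3 -c "
from h import *
kgoto(0,1.62,.125)"
```

```text
clock: 59.5
tool_pos: [0.4956, -0.1663, 0.127]
eef_rot: [0.444, 0.896, -0.0, -0.0]
contact_force: [-0.4, 0.1, 0.4]
opening: 0.399
finger_force: 0.0
shift [ 0.0013 -0.0005  0.0515] rot [-0.0002 -0.0001 -0.0036] q7 0.32 t 59.5
clock: 60.3
tool_pos: [0.4954, -0.1666, 0.0774]
eef_rot: [0.443, 0.897, -0.0, 0.001]
contact_force: [-2.0, -1.7, 6.1]
opening: 0.156
finger_force: 25.0
clock: 61.1
tool_pos: [0.4943, -0.1669, 0.0773]
eef_rot: [0.744, 0.668, -0.001, 0.0]
contact_force: [-4.2, -2.0, 7.9]
opening: 0.154
finger_force: 25.0
clock: 61.9
tool_pos: [0.4949, -0.1656, 0.1256]
eef_rot: [0.743, 0.669, -0.0, -0.001]
contact_force: [0.2, -0.6, -0.3]
opening: 0.4
finger_force: 0.0
shift [-0.0999  0.0038  0.0006] rot [-0.0013 -0.0003  0.005 ] q7 -0.191 t 61.9
```

```bash
echo '0.4,-0.04,0.002,0,0,0,0;0.4,-0.08,0.004,0,0,0,0;0.4,-0.0999,0.004,0,0,0,0.005;0.4,-0.0999,0.004,0,0,0,0.005;0.4,-0.0999,0.004,0,0,0,0.005;0.4,-0.0999,0.004,0,0,0,0.005' > next.json && python3 steer.py next.json
python3 -c "
from h import *
kgoto(0,1.62,.0755)"
echo '0.4,0,0,0.03,0,0,0;0.4,0,0,0.05,0,0,0;0.4,0,0,0.05,0,0,0;0,0,0,0.05,0,0,0;0,0,0,0.05,0,0,0;0,0,0,0.05,0,0,0;0,0,0,0.05,0,0,0;0,0,0,0.05,0,0,0' > next.json && python3 steer.py next.json 25
echo '0,0,0,0,0,0,0.12;0,0,0,0,0,0,0.24;0,0,0,0,0,0,0.36;0,0,0,0,0,0,0.48;0,0,0,0,0,0,0.6;0,0,0,0,0,0,0.7;0,0,0,0,0,0,0.75;0,0,0,0,0,0,0.75' > next.json && python3 steer.py next.json
echo '0.4,0,0,0,0,0,0;0.4,0,0,0,0,0,0;0.4,0,0,0,0,0,0;0.4,0,0,-0.03,0,0,0;0.4,0,0,-0.05,0,0,0;0.4,0,0,-0.05,0,0,0;0.4,0,0,-0.05,0,0,0;0.4,0,0,-0.05,0,0,0' > next.json && python3 steer.py next.json
python3 -c "
from h import *
kgoto(2,1.62,.125)"
```

```text
clock: 62.5
tool_pos: [0.4891, -0.2633, 0.1259]
eef_rot: [0.744, 0.668, 0.0, -0.001]
contact_force: [0.3, 0.8, 0.8]
opening: 0.401
finger_force: 0.0
shift [-0.0022 -0.0007  0.0504] rot [-0.0007 -0.0018  0.0026] q7 -0.027 t 62.5
clock: 63.3
tool_pos: [0.4885, -0.2653, 0.0773]
eef_rot: [0.745, 0.667, -0.0, -0.0]
contact_force: [-2.2, 2.2, 6.0]
opening: 0.159
finger_force: 25.0
clock: 64.1
tool_pos: [0.4885, -0.2653, 0.0774]
eef_rot: [0.938, 0.348, -0.0, -0.0]
contact_force: [-1.5, 0.6, 7.4]
opening: 0.156
finger_force: 25.1
clock: 64.9
tool_pos: [0.4883, -0.2653, 0.1256]
eef_rot: [0.938, 0.348, -0.001, -0.001]
contact_force: [-1.0, -1.3, -0.3]
opening: 0.403
finger_force: 0.0
shift [ 0.1413 -0.0019  0.0005] rot [-0.0015  0.     -0.7501] q7 -0.512 t 64.9
```

```bash
echo '0.4,0.03,0,0,0,0,-0.15;0.4,0.06,0,0,0,0,-0.3;0.4,0.1,-0.001,0,0,0,-0.45;0.4,0.13,-0.002,0,0,0,-0.6;0.4,0.1413,-0.002,0,0,0,-0.75;0.4,0.1413,-0.002,0,0,0,-0.75;0.4,0.1413,-0.002,0,0,0,-0.75;0.4,0.1413,-0.002,0,0,0,-0.75' > next.json && python3 steer.py next.json
python3 -c "
from h import *
kgoto(2,1.62,.0755)"
echo '0.4,0,0,0.03,0,0,0;0.4,0,0,0.05,0,0,0;0.4,0,0,0.05,0,0,0;0,0,0,0.05,0,0,0;0,0,0,0.05,0,0,0;0,0,0,0.05,0,0,0;0,0,0,0.05,0,0,0;0,0,0,0.05,0,0,0' > next.json && python3 steer.py next.json 25
echo '0,0,0,0,0,0,0.12;0,0,0,0,0,0,0.24;0,0,0,0,0,0,0.36;0,0,0,0,0,0,0.48;0,0,0,0,0,0,0.6;0,0,0,0,0,0,0.7;0,0,0,0,0,0,0.75;0,0,0,0,0,0,0.75' > next.json && python3 steer.py next.json
echo '0.4,0,0,0,0,0,0;0.4,0,0,0,0,0,0;0.4,0,0,0,0,0,0;0.4,0,0,-0.03,0,0,0;0.4,0,0,-0.05,0,0,0;0.4,0,0,-0.05,0,0,0;0.4,0,0,-0.05,0,0,0;0.4,0,0,-0.05,0,0,0' > next.json && python3 steer.py next.json
python3 -c "
from h import *
kgoto(1,1.62,.125)"
```

```text
clock: 65.7
tool_pos: [0.5932, -0.1734, 0.1258]
eef_rot: [0.747, 0.665, -0.001, -0.0]
contact_force: [0.2, -0.6, 0.3]
opening: 0.401
finger_force: 0.0
shift [0.0019 0.0008 0.0503] rot [-0.002   0.0012 -0.0046] q7 -0.155 t 65.7
clock: 66.5
tool_pos: [0.5943, -0.1722, 0.0775]
eef_rot: [0.745, 0.667, -0.0, 0.0]
contact_force: [-2.6, 0.3, 6.3]
opening: 0.156
finger_force: 25.0
clock: 67.3
tool_pos: [0.5937, -0.172, 0.0775]
eef_rot: [0.938, 0.348, -0.001, -0.0]
contact_force: [-4.6, 1.4, 8.0]
opening: 0.157
finger_force: 25.1
clock: 68.1
tool_pos: [0.594, -0.1717, 0.1253]
eef_rot: [0.938, 0.348, -0.001, -0.001]
contact_force: [-0.5, 0.1, -0.1]
opening: 0.402
finger_force: 0.0
shift [-0.0696  0.0718  0.0003] rot [-1.900e-03  3.000e-04 -7.501e-01] q7 -0.675 t 68.1
```

```bash
echo '0.4,-0.02,0.02,0,0,0,-0.15;0.4,-0.04,0.04,0,0,0,-0.3;0.4,-0.06,0.06,0,0,0,-0.45;0.4,-0.0696,0.0718,0,0,0,-0.6;0.4,-0.0696,0.0718,0,0,0,-0.75;0.4,-0.0696,0.0718,0,0,0,-0.75;0.4,-0.0696,0.0718,0,0,0,-0.75;0.4,-0.0696,0.0718,0,0,0,-0.75' > next.json && python3 steer.py next.json
python3 -c "
from h import *
kgoto(1,1.62,.0755)"
echo '0.4,0,0,0.03,0,0,0;0.4,0,0,0.05,0,0,0;0.4,0,0,0.05,0,0,0;0,0,0,0.05,0,0,0;0,0,0,0.05,0,0,0;0,0,0,0.05,0,0,0;0,0,0,0.05,0,0,0;0,0,0,0.05,0,0,0' > next.json && python3 steer.py next.json 25
echo '0,0,0,0,0,0,0.12;0,0,0,0,0,0,0.24;0,0,0,0,0,0,0.36;0,0,0,0,0,0,0.48;0,0,0,0,0,0,0.6;0,0,0,0,0,0,0.7;0,0,0,0,0,0,0.75;0,0,0,0,0,0,0.75' > next.json && python3 steer.py next.json
echo '0.4,0,0,0,0,0,0;0.4,0,0,0,0,0,0;0.4,0,0,0,0,0,0;0.4,0,0,-0.03,0,0,0;0.4,0,0,-0.05,0,0,0;0.4,0,0,-0.05,0,0,0;0.4,0,0,-0.05,0,0,0;0.4,0,0,-0.05,0,0,0' > next.json && python3 steer.py next.json
python3 -c "
from h import *
kgoto(3,1.62,.125)"
```

```text
clock: 68.9
tool_pos: [0.5887, -0.2707, 0.1259]
eef_rot: [0.746, 0.667, -0.0, -0.001]
contact_force: [0.0, 0.6, 0.3]
opening: 0.396
finger_force: 0.0
shift [-0.0008 -0.0006  0.0504] rot [-0.0008 -0.0006 -0.0015] q7 0.004 t 68.9
clock: 69.7
tool_pos: [0.5883, -0.2717, 0.0775]
eef_rot: [0.745, 0.667, -0.0, -0.0]
contact_force: [-3.1, 0.6, 5.1]
opening: 0.155
finger_force: 25.0
clock: 70.5
tool_pos: [0.588, -0.2716, 0.0775]
eef_rot: [0.938, 0.348, -0.001, -0.0]
contact_force: [-4.4, 1.3, 8.0]
opening: 0.154
finger_force: 25.0
clock: 71.3
tool_pos: [0.588, -0.2713, 0.1253]
eef_rot: [0.938, 0.348, -0.001, -0.001]
contact_force: [-1.4, 0.4, -0.5]
opening: 0.398
finger_force: 0.0
shift [-0.002  -0.1413  0.0005] rot [-2.000e-03  1.000e-04 -7.501e-01] q7 -0.537 t 71.3
```

```bash
echo '0.4,0,-0.03,0,0,0,-0.15;0.4,-0.001,-0.06,0,0,0,-0.3;0.4,-0.002,-0.1,0,0,0,-0.45;0.4,-0.002,-0.13,0,0,0,-0.6;0.4,-0.002,-0.1413,0,0,0,-0.75;0.4,-0.002,-0.1413,0,0,0,-0.75;0.4,-0.002,-0.1413,0,0,0,-0.75;0.4,-0.002,-0.1413,0,0,0,-0.75' > next.json && python3 steer.py next.json
python3 -c "
from h import *
kgoto(3,1.62,.0755)"
echo '0.4,0,0,0.03,0,0,0;0.4,0,0,0.05,0,0,0;0.4,0,0,0.05,0,0,0;0,0,0,0.05,0,0,0;0,0,0,0.05,0,0,0;0,0,0,0.05,0,0,0;0,0,0,0.05,0,0,0;0,0,0,0.05,0,0,0' > next.json && python3 steer.py next.json 25
echo '0,0,0,0,0,0,0.12;0,0,0,0,0,0,0.24;0,0,0,0,0,0,0.36;0,0,0,0,0,0,0.48;0,0,0,0,0,0,0.6;0,0,0,0,0,0,0.7;0,0,0,0,0,0,0.75;0,0,0,0,0,0,0.75' > next.json && python3 steer.py next.json
echo '0.4,0,0,0,0,0,0;0.4,0,0,0,0,0,0;0.4,0,0,0,0,0,0;0.4,0,0,-0.03,0,0,0;0.4,0,0,-0.07,0,0,0;0.4,0,0,-0.11,0,0,0;0.4,0,0,-0.14,0,0,0;0.4,0,0,-0.14,0,0,0;0.4,0,0,-0.14,0,0,0' > next.json && python3 steer.py next.json
python3 -c "
from h import *
goto(.541,-.29,.26,-3.5)"
```

```text
clock: 72.1
tool_pos: [0.4958, -0.167, 0.1261]
eef_rot: [0.746, 0.666, 0.0, 0.0]
contact_force: [-0.2, -0.6, 1.4]
opening: 0.399
finger_force: 0.0
shift [ 0.0013 -0.0017  0.0506] rot [ 0.0007  0.0005 -0.0042] q7 -0.175 t 72.1
clock: 72.9
tool_pos: [0.4944, -0.1662, 0.0772]
eef_rot: [0.745, 0.667, -0.0, -0.0]
contact_force: [-3.6, 0.3, 6.6]
opening: 0.161
finger_force: 25.0
clock: 73.7
tool_pos: [0.4939, -0.1659, 0.0772]
eef_rot: [0.938, 0.348, -0.001, -0.0]
contact_force: [-4.7, 0.3, 6.6]
opening: 0.163
finger_force: 25.1
clock: 74.6
tool_pos: [0.4954, -0.1659, 0.2167]
eef_rot: [0.938, 0.348, 0.001, 0.0]
contact_force: [0.5, 1.2, -0.5]
opening: 0.4
finger_force: 0.0
shift [-0.0463  0.1239 -0.0432] rot [ 1.400e-03 -5.000e-04 -7.994e-01] q7 -0.625 t 74.6
```

```bash
echo '0.6,-0.01,0.03,-0.01,0,0,-0.15;0.6,-0.02,0.06,-0.02,0,0,-0.3;0.6,-0.03,0.09,-0.03,0,0,-0.45;0.6,-0.04,0.12,-0.04,0,0,-0.6;0.6,-0.046,0.124,-0.043,0,0,-0.75;0.6,-0.046,0.124,-0.043,0,0,-0.8;0.6,-0.046,0.124,-0.043,0,0,-0.8;0.6,-0.046,0.124,-0.043,0,0,-0.8' > next.json && python3 steer.py next.json
python3 - <<'E'
from kn import *
snap('wrist','w18'); snap('side','d7'); knobs('w18')
for n in('d0','d7'):
  a=cv2.imread(f'pics/{n}_raw.png')[125:165,230:260].astype(int)
  m=(a.min(2)>110)&(a.max(2)-a.min(2)<40); ys,xs=np.nonzero(m); print(n,m.sum(),xs.mean()+230,ys.mean()+125)
b=cv2.cvtColor(cv2.imread('pics/d7_raw.png'),cv2.COLOR_BGR2GRAY); print(b[276:292,369:374].mean(1).round(0))
E
```

```text
clock: 75.4
tool_pos: [0.5405, -0.2893, 0.2578]
eef_rot: [0.728, 0.685, -0.0, -0.001]
contact_force: [0.6, -0.2, -0.2]
opening: 0.597
finger_force: 0.0
0 pred [ 0.4882 -0.2633] [206. 165.] area 817 bbox [183 138  53  54] rect [209. 164.] [16. 66.] 45
1 pred [ 0.588  -0.2695] [329. 165.] area 1296 bbox [300 138  56  54] rect [327. 164.] [21. 65.] 46
2 pred [ 0.5942 -0.1697] [335.  30.] area 1221 bbox [303   3  61  64] rect [333.  35.] [17. 79.] 44
3 pred [ 0.4944 -0.1635] [199.  30.] area 1778 bbox [173   3  60  65] rect [204.  36.] [26. 71.] 42
d0 204 244.1078431372549 141.5392156862745
d7 208 244.09615384615384 140.64423076923077
[ 95.  95.  94.  95.  93.  94. 143. 179. 188. 188. 185. 165. 136. 125.
 122. 108.]
```

```bash
python3 -c "
from plant import r
print(r.finish_job())"
```

```text
the job is handed in; nothing more can be done
None
```

I handed the job in after 75 s of robot time and no verdict came back; my last checks showed the pin fully down, all four knobs at their stops (about 2.37 rad) and the mallet upright on the pad, while the tray being home and the third frame lying flat rest on position and force readings, not on a picture.

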